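# Raise the sash of the repair bench's extraction cabinet to its working-height pointer

## Robot

A 6-joint arm with a two-finger parallel gripper is mounted at the origin on the work surface. World frame = base frame: x ahead of the robot, y to its left, z up, the work surface at z = 0. Lengths are in m, angles in rad, forces in N, time in s.
With the tool pointing down it reaches from about 0.225 to 0.875 m from the base axis. Payload 3.4 kg.
Tool frame: the origin (TCP) lies on the mounting face of the last link; the fingertips stand 173 mm ahead of it and the grasp point (between the pads) lies 155 mm ahead of it; y points along the fingers, x is the direction in which the jaws open and shut, and the axes are right-handed (so a half turn about y gives the same grasp; the last joint's range is limited). The gripper opens to 85 mm and grips with 20 to 120 N. Pads are 22 mm wide; open, the fingers measure 114 mm over their backs; the gripper's body (76 mm by 85 mm) begins 54 mm behind the grasp point. The pads swing forward as they close: fully open they stand 13 mm farther back than shut.
Start: joints at [-1.429, 0.276, 1.505, -0, 1.361, -0.121], TCP at [0.149, -0.555, 0.405] pointing down, gripper open.
Joint ranges: [-2.89, 2.89], [-0.75, 2.08], [0.22, 2.7], [-1.18, 4.32], [0.11, 2.71], [-2.7, 2.7]. Speed limits (rad/s): [2.57, 2.57, 3.14, 3.14, 3.14, 3.14].

## Interface

Orientations are given as a unit quaternion [w, x, y, z].
In Python, from rig import manip, vision, ticket gives the robot as it stands.
- The arm moves only by the tool arm_command, never from a script. Its argument "increments" is one flat list of numbers, 7 for each row, row after row: the turn, a rotation vector about the tool's x, y, z in rad, then the shift along the tool's x, y, z in cm, then the closure, from 0 (fully open) to 1 (shut). In form: [wx, wy, wz, tx, ty, tz, hand, wx, wy, wz, tx, ty, tz, hand, ...]. A call has 1 to 8 rows; each row shifts and turns the commanded pose from where the row before left it, along the tool's axes as they then stand; what a row does not reach is not made up. A row lasts 1/8 s, in which the tool goes at most 62.5 mm and 10.7 degrees, less where a joint would pass 70% of its speed; a pose out of reach is approached as far as the arm can. A call is refused whole if a number of a shift passes 6.25 or a number of a turn 0.188, either way. A call with a gripper value outside its range is refused whole. The fingers move at their own pace and stop on an object; "grip_force" is the grip in N (left out, the last holds). Time passes only in rows, so rows that do not move let the fingers close. It gives the time, the measured TCP pose, the force and the opening at its end, in the units of the state.
- manip.get_state(): the state, without advancing time (a new reading comes with each control period).
- vision.get_image(name): name is "side" or "top" or "wrist"; returns the picture (384x512x3 uint8, red, green, blue); there is no depth.
- vision.camera_params(name): a dict with "vfov" (degrees; the focal length in pixels is half the picture's height over the tangent of half this angle, whatever the lens; pixels are square), "cx", "cy" (the principal point, pixels), "R" (3x3) and "t" (3): a world point X has camera coordinates R X + t. Camera axes: x right, y down, z forward; pixel columns grow to the right and rows downward; lengths in m; the calibration is good to about 2 mm. A picture is of the moment at which its call begins: read the wrist's pose just before it. camera_params takes no time and is no camera call; for the wrist camera it gives the pose at the moment of the call.
- ticket.sign_off(): hands the job in, once; it reports no verdict.
The state is a dict: "clock": time; "qpos": joint angles; "qd": joint speeds; "effort": joint torques, N m; "position": TCP position; "ee_rot": TCP orientation; "contact_force": force on the tool from outside, world axes, zero at the start; "moment": the same for the moment, N m; "width": finger opening in m.
Only numpy, scipy, OpenCV 4.12 (cv2) and the standard library are available. Lean on these libraries where they do the work, as an engineer would, in place of code of your own. Each camera call takes 0.05 s, during which the arm holds its last target.

## Task

Open the extraction cabinet for work: with your fingers beneath the lip along the lower edge of its sliding window, push the window steadily up until the lip is level with the pointer on the left upright, without overshooting it, then take your hand away and leave the window standing there. Only push from beneath: do not take hold of the lip or drag the window by its face, and leave the pointer and the things in and around the cabinet as they are.

Things in the scene. Friction and masses are not known exactly. Their poses are not given: they have to be found in the camera images.
- cabinet: Fixed extraction cabinet, 540 wide, 580 high, clear sides, back and roof, white fan box on top at the rear, grey tray base 109 high. Origin: bench level, mid-footprint; x points inwards, away from the robot, y left along the front, z up. The front leans back 15 deg (0.262 rad) from vertical between two aluminium uprights, 30 wide, at y = +-255. The base's front face is at x = -146.
- lip: Lip along the window's lower edge: a shelf 456 long, 10 thick, standing out 51 from the bottom rail towards the robot, its outer edge a round nose of 6 radius. Origin: on the nose's axis, mid-length. z runs up the slope (the way it slides, 15 deg from vertical), y left, x inwards. Free space beneath; the rail behind (from x = +45) reaches down to z = -17.
- window: Rest of the sliding window: clear pane, aluminium bottom rail 470 wide, 45 high, and the thin plate on top of the lip. Origin: pane's mid-plane, lower edge of the bottom rail, mid-width; axes as the lip's. The lip's origin is at x = -52, z = +17 here.
- sash (a joint): How far the window has risen along its slope, m: 0 shut, stop at 0.20. Starts between 0 and 0.04. It is counterweighted: it stays wherever it is left; a push of about 4 to 6 N along the slope moves it, slightly more when fast.
- mark: Pointer for the working height: black saddle clip, 36 by 36, on the left (+y) upright, pointing at the window. Origin: level with the pointer's tip, in the pane's mid-plane; axes as the lip's. The lip is level with it when the lip's origin has z = 0 in this frame (along the slope). It starts 60 to 160 mm up the slope from the lip.
- teapot: Bystander: round white ceramic teapot, 120 high, about 180 over spout and handle; origin: centre of its underside (mm). It stands inside the cabinet, on its tray; leave it alone.
- vase: Bystander: green glass vase, 80 wide, 150 high; origin: centre of its underside (mm). It stands inside the cabinet, on its tray; leave it alone.
- candlestick: Bystander: brass candlestick, 80 wide foot, 138 high; origin: centre of its underside (mm). It stands inside the cabinet, on its tray; leave it alone.
- bowl: Bystander: blue ceramic bowl, 110 wide, 50 high; origin: centre of its underside (mm). It stands inside the cabinet, on its tray; leave it alone.
- mug: Bystander: white mug, 78 wide, 88 high, with a handle; origin: centre of its underside (mm). It is on the bench in front of the cabinet, towards one side; leave it alone.
- jar: Bystander: amber glass jar with a black cap, 68 wide, 95 high; origin: centre of its underside (mm). It is on the bench in front of the cabinet, towards one side; leave it alone.
- tumbler: Bystander: green glass tumbler, 68 wide, 100 high; origin: centre of its underside (mm). It is on the bench in front of the cabinet, towards one side; leave it alone.
- brush: Bystander: small brush with a wooden handle lying on the bench, 190 long, 20 high; origin: under its middle, x along it (mm). It is on the bench in front of the cabinet, towards one side; leave it alone.

How it is judged:
By the outcome, as a careful person would: the job done as asked, in the order asked, and still so for the second after the job is handed in, with the robot touching nothing.
It also fails if it takes over 43 s, if anything falls off the work surface, if the arm or the gripper's body presses on something with over 40 N, if the wrist force passes 120 N, or if a joint passes its speed limit or range.

## Working session

There is one attempt and no reset: what is moved stays moved. The work goes in short steps, Python scripts to look and compute and a tool call to move; the robot and the scene stay as the last step left them, time stands still between calls to the robot, and variables do not carry over. Pictures are saved under pics/ and viewed, and the job is handed in when it is done.

Besides the shell and the picture viewer there is one more tool, called after "Request:" as name(argument=value, ...) on one line, values as JSON. arm_command: Moves the arm, as the interface text tells. Its arguments: {"type":"object","properties":{"increments":{"type":"array"},"grip_force":{"type":"number"}},"required":["increments"]}

```bash
mkdir -p pics; ls
python3 - <<'E'
from rig import manip, vision
import cv2
s=manip.get_state(); print(s)
for n in ["side","top"]:
    im=vision.get_image(n); cv2.imwrite(f"pics/{n}0.png",im[:,:,::-1])
for n in ["side","top","wrist"]:
    print(n,vision.camera_params(n))
E
```

```text
pics
{'clock': 0.0, 'qpos': array([-1.42898666e+00,  2.76590733e-01,  1.50616545e+00,  2.83815884e-05,
        1.36069006e+00, -1.20982765e-01]), 'qd': array([ 0.00136319,  0.00012393, -0.0009218 ,  0.00182523,  0.00107183,
       -0.00143854]), 'effort': array([ 1.15931230e-04, -4.16768146e+01, -2.45807004e+01, -2.96286116e-04,
        1.10267865e-02,  3.26502239e-07]), 'position': array([ 0.14935031, -0.5550351 ,  0.40382897]), 'ee_rot': array([ 0.56166323, -0.56073211,  0.43064355, -0.42972089]), 'contact_force': array([0.3426945 , 0.34556524, 0.32091068]), 'moment': array([ 0.06225915, -0.00813445, -0.03597531]), 'width': 0.08536153232379314}
side {'vfov': 44.85114258300795, 'cx': 257.49087466953586, 'cy': 192.19702583441338, 'R': array([[ 0.41411648, -0.91021768,  0.00336477],
       [-0.86441394, -0.39443001, -0.3117908 ],
       [ 0.28512466,  0.12620916, -0.95014482]]), 't': array([-0.233121  ,  0.57402811,  1.10051764])}
top {'vfov': 47.6480291491053, 'cx': 251.79759718460306, 'cy': 189.28866308336816, 'R': array([[ 0.01757084, -0.99944282,  0.028378  ],
       [-0.99619319, -0.01992337, -0.08486576],
       [ 0.08538386, -0.02677881, -0.9959882 ]]), 't': array([-0.00230064,  0.628339  ,  1.17882688])}
wrist {'vfov': 58.80460815511813, 'cx': 262.396788118536, 'cy': 196.0097874937587, 'R': array([[ 0.25910498, -0.96584688, -0.00210225],
       [-0.91802511, -0.24695122,  0.31023376],
       [-0.30015746, -0.07845319, -0.95065798]]), 't': array([-0.57396816, -0.0405419 ,  0.38034248])}
```

View pics/side0.png

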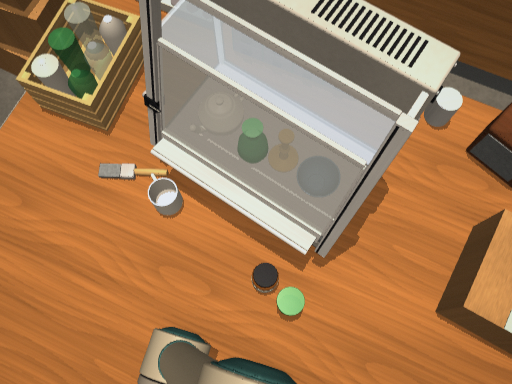

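View pics/top0.png

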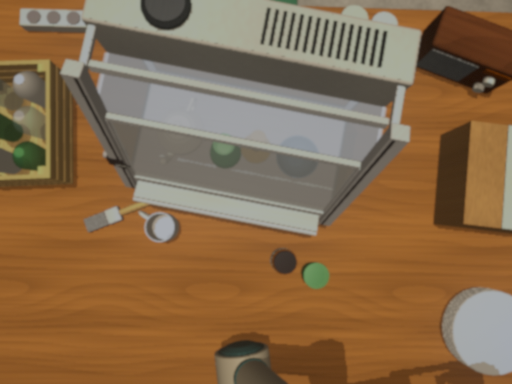

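Run:
```python
import cv2
a=cv2.imread("pics/side0.png");b=cv2.imread("pics/top0.png")
def crop(im,x,y,w,h,n,s=5): cv2.imwrite(f"pics/{n}.png",cv2.resize(im[y:y+h,x:x+w],None,fx=s,fy=s,interpolation=cv2.INTER_CUBIC))
crop(a,135,80,80,100,"s_left",6);crop(a,270,190,80,80,"s_right",6)
crop(b,90,130,80,90,"t_left",6);crop(b,285,190,60,60,"t_right",6)
```

```text
(no output)
```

View pics/s_left.png

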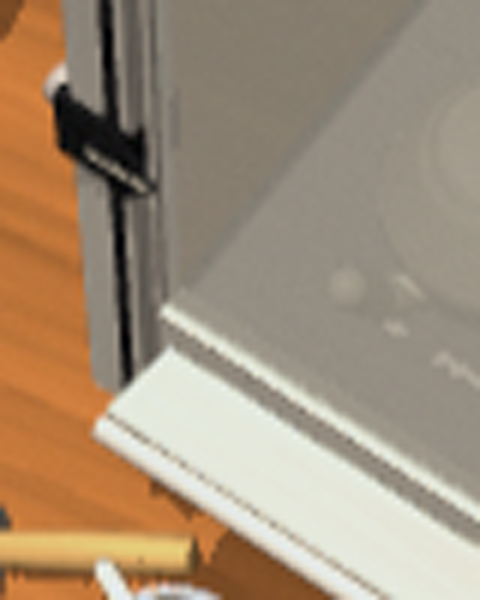

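View pics/s_right.png

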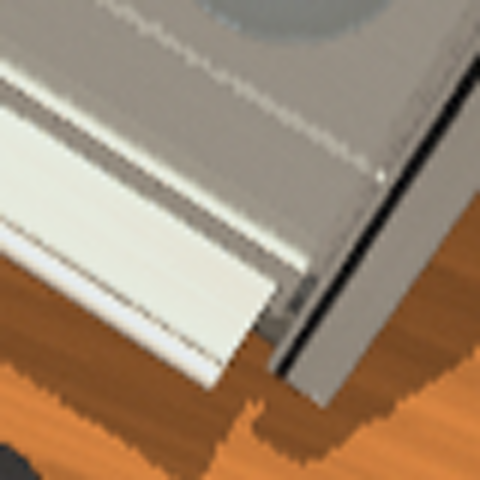

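View pics/t_left.png

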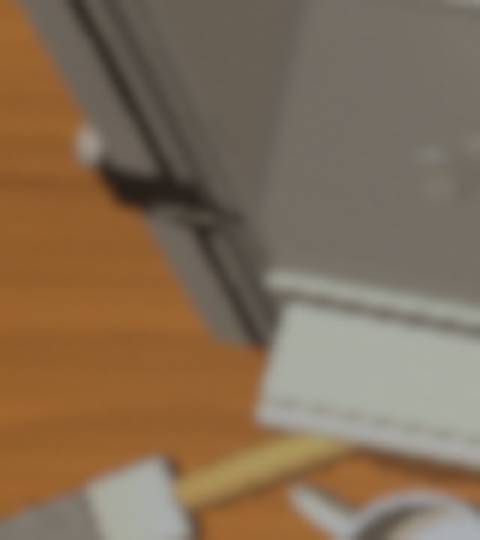

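View pics/t_right.png

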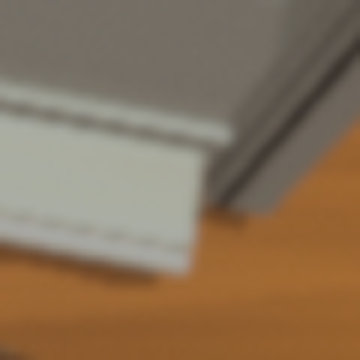

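```bash
cat > h.py <<'E'
import numpy as np
from rig import vision
from scipy.optimize import least_squares
from scipy.spatial.transform import Rotation as Ro
C={n:vision.camera_params(n) for n in("side","top")}
def proj(c,X):
    f=192/np.tan(np.radians(c["vfov"]/2)); p=c["R"]@X+c["t"]; return np.array([c["cx"]+f*p[0]/p[2],c["cy"]+f*p[1]/p[2]])
def Rl(yaw): return (Ro.from_euler("z",yaw)*Ro.from_euler("y",0.262)).as_matrix()
def sil(c,A,R):
    o=-c["R"].T@c["t"]; v=A-o; n=np.cross(v,R[:,1]); n/=np.linalg.norm(n)
    if n@R[:,0]>0:n=-n
    return A+.006*n
def P(X,Y,s,ox,oy): return np.array([(X+.5)/s-.5+ox,(Y+.5)/s-.5+oy])
def tri(obs):
    def r(x): return np.concatenate([proj(C[n],x)-p for n,p in obs])
    q=least_squares(r,[.5,0,.2]); return q.x,q.fun
E
cat > m.py <<'E'
from h import *
S=lambda X,Y:P(X,Y,6,135,80); SR=lambda X,Y:P(X,Y,6,270,190)
T=lambda X,Y:P(X,Y,6,90,130); TR=lambda X,Y:P(X,Y,6,285,190)
nose=[("side",1,S(95,430)),("side",-1,SR(213,387)),("top",1,T(257,420)),("top",-1,TR(188,273))]
rail=[("side",1,S(163,312)),("side",-1,SR(308,262)),("top",1,T(268,278)),("top",-1,TR(232,132))]
def res(q):
    R=Rl(q[3]);o=q[:3];r=[]
    for n,s,p in nose: r.append(proj(C[n],sil(C[n],o+R@[0,.228*s,0],R))-p)
    for n,s,p in rail: r.append(proj(C[n],o+R@[.045,.235*s,.028])-p)
    return np.concatenate(r)
q=least_squares(res,[.6,0,.2,0.])
print(q.x,q.fun.reshape(-1,2).round(1))
J=q.jac;print("sd@1px",np.sqrt(np.diag(np.linalg.inv(J.T@J))))
R=Rl(q.x[3]);print(R.round(4))
t,f=tri([("side",S(157,187)),("top",T(243,217))])
print("tip",t,f,"in lip frame",R.T@(t-q.x[:3]))
# bench objs
for nm,a,b,w in [("mug",(165,196),(161,228),.088),("jar",(265,274),(284,261),.095),("tumbler",(290,301),(316,275),.1)]:
    x,f=tri([("side",np.array(a)),("top",np.array(b))]);print(nm,x,f,"lip fr",R.T@(x-q.x[:3]))
E
python3 m.py
```

```text
[ 0.55346333  0.07805281  0.15478125 -0.16947814] [[ 0.3  0.7]
 [ 0.1 -0.2]
 [ 0.7  0.1]
 [-0.6 -0.8]
 [-0.6 -1. ]
 [ 0.6  1. ]
 [-0.7 -0.1]
 [-0.   0.4]]
sd@1px [0.00101389 0.00092574 0.00345614 0.0037298 ]
[[ 0.952   0.1687  0.2553]
 [-0.1629  0.9857 -0.0437]
 [-0.259   0.      0.9659]]
tip [0.65443831 0.28672722 0.26552039] [ 0.22075902 -0.02591764 -0.17957783  0.11427196] in lip frame [0.03345336 0.22271597 0.12362275]
mug [0.51815175 0.24944177 0.05624696] [-0.61123024  0.06899436  0.523224   -0.33240866] lip fr [-0.03601756  0.16297752 -0.11167432]
jar [ 0.43752036 -0.07654346  0.08448466] [-0.12533351  0.0216237   0.11400253 -0.07396282] lip fr [-0.06698855 -0.17193723 -0.09074424]
tumbler [ 0.40310323 -0.15797243  0.09391575] [ 0.25780933 -0.04789798 -0.23885128  0.1556721 ] lip fr [-0.0889319  -0.25800463 -0.08686435]
```

```bash
python3 - <<'E'
from rig import manip
from h import *
s=manip.get_state();q=s["ee_rot"];R=Ro.from_quat(np.r_[q[1:],q[0]]).as_matrix();print("tool axes cols\n",R.round(3))
import vision if False else None
E
python3 - <<'E'
from rig import manip,vision
import numpy as np,sys
sys.path.insert(0,'.')
from h import *
s=manip.get_state();q=s["ee_rot"];R=Ro.from_quat(np.r_[q[1:],q[0]]).as_matrix();print(R.round(3))
c=vision.camera_params("wrist");o=-c["R"].T@c["t"]
print("cam in tool",R.T@(o-s["position"]),"cam axes in tool\n",(R.T@c["R"].T).round(3))
E
```

```text
[[ 0.26  -0.     0.966]
 [-0.966  0.002  0.26 ]
 [-0.002 -1.     0.   ]]
cam in tool [4.96813396e-05 3.09987615e-02 7.90011827e-02] cam axes in tool
 [[ 1.    -0.001 -0.001]
 [ 0.    -0.31   0.951]
 [-0.001 -0.951 -0.31 ]]  File "<stdin>", line 4
    import vision if False else None
                  ^^
SyntaxError: invalid syntax
```

Request:
arm_command(increments=[0.187,0,0,0,0,0,1,0.187,0,0,0,0,0,1,0.187,0,0,0,0,0,1,0.187,0,0,0,0,0,1], grip_force=20)

```text
clock: 0.6
position: [0.1491, -0.5552, 0.4047]
ee_rot: [0.728, -0.315, 0.242, -0.558]
contact_force: [0.1, -0.1, 0.2]
width: 0.0125
```

```bash
python3 -c "
from rig import manip
s=manip.get_state();print(s['clock'],s['qpos'].round(3),s['position'].round(4),s['ee_rot'].round(4))"
```

```text
0.6 [-1.65   0.33   1.557  0.701  1.562 -0.462] [ 0.1491 -0.5552  0.4047] [ 0.7282 -0.3154  0.2416 -0.5585]
```

```bash
cat > k.py <<'E'
from h import *
D=[([-1.42898666,.276590733,1.50616545,2.8e-5,1.36069006,-.120982765],[0.14935031,-0.5550351,0.40382897],[.56166323,-.56073211,.43064355,-.42972089])]
D.append(([-1.65,.33,1.557,.701,1.562,-.462],[.1491,-.5552,.4047],[.7282,-.3154,.2416,-.5585]))
ry=lambda t:Ro.from_euler("y",t).as_matrix(); rz=lambda t:Ro.from_euler("z",t).as_matrix()
def fk(q,p=None):
    h,a,b,d,e,f=p
    R1=rz(q[0]);R2=R1@ry(q[1]);R3=R2@ry(q[2]);R4=R3@rz(q[3]);R5=R4@ry(q[4]);R6=R5@rz(q[5])
    x=np.array([0,0,h])+R1@[e,0,0]+R2@[0,0,a]+R3@[f,0,b]+R5@[0,0,d]
    return x,R6
if __name__=="__main__":
    for q,x,r in D:
        R=Ro.from_quat([*r[1:],r[0]]).as_matrix(); _,R6=fk(q,[0]*6); print((R6.T@R).round(3))
E
python3 k.py
```

```text
[[-1. -0. -0.]
 [-0.  0.  1.]
 [-0.  1. -0.]]
[[-1.    -0.    -0.001]
 [-0.001 -0.     1.   ]
 [-0.     1.     0.   ]]
```

```bash
cat > rem.py <<'E'
from k import *
from rig import manip
s=manip.get_state();r=s["ee_rot"];R=Ro.from_quat([*r[1:],r[0]]).as_matrix()
L=Rl(-.1695); G=np.c_[-L[:,1],L[:,0],L[:,2]]
print(s["clock"],s["qpos"].round(3),s["position"].round(4),"F",s["contact_force"].round(1))
print("rot left (tool)",Ro.from_matrix(R.T@G).as_rotvec().round(4))
o=np.array([.5535,.0781,.1548])
tip=s["position"]+.173*R[:,1]
print("tip in lip frame",(L.T@(tip-o)).round(4),"tcp in lip",(L.T@(s["position"]-o)).round(4))
E
python3 rem.py
```

```text
0.6 [-1.65   0.33   1.557  0.701  1.562 -0.462] [ 0.1491 -0.5552  0.4047] F [ 0.1 -0.1  0.2]
rot left (tool) [ 0.5464  0.2251 -0.3752]
tip in lip frame [-0.21   -0.643   0.0718] tcp in lip [-0.3465 -0.6925  0.1658]
```

Request:
arm_command(increments=[0.137,0.056,-0.094,0,0,0,1,0.137,0.056,-0.094,0,0,0,1,0.137,0.056,-0.094,0,0,0,1,0.137,0.056,-0.094,0,0,0,1])

```text
clock: 1.1
position: [0.1489, -0.5553, 0.4043]
ee_rot: [-0.638, 0.085, -0.099, 0.759]
contact_force: [0.1, 0.3, 0.3]
width: 0.0001
```

```bash
python3 rem.py
cat > fit.py <<'E'
from k import *
from rig import manip
s=manip.get_state()
DD=D+[(s["qpos"],s["position"],0)]
r=lambda p:np.concatenate([fk(q,p)[0]-x for q,x,_ in DD])
r2=lambda p:np.r_[r(p),1e-3*(np.array(p)-[.3,.45,.45,.1,0,0])]
for f in(r2,):
    z=least_squares(f,[.3,.45,.45,.1,0,0]);print(z.x.round(4),r(z.x).round(4))
E
python3 fit.py
```

```text
1.1 [-1.766  0.323  1.825  1.339  1.447 -0.567] [ 0.1489 -0.5553  0.4043] F [0.1 0.3 0.3]
rot left (tool) [-0.0002  0.0004  0.0042]
tip in lip frame [-0.1736 -0.6933  0.1654] tcp in lip [-0.3466 -0.6926  0.1654]
[-0.1643  1.0476  0.5812  0.2739 -0.2738  0.0443] [-0.0687 -0.0099  0.0003 -0.0158  0.0014 -0.0004  0.0104 -0.0021  0.0001]
```

```bash
python3 - <<'E'
import re
s=open('k.py').read()
s=s.replace("h,a,b,d,e,f=p","h,a,b,d,e,f,g,u,v=p").replace("R1@[e,0,0]","R1@[e,g,0]").replace("R5@[0,0,d]","R4@[0,u,0]+R5@[v,0,d]").replace("[0]*6","[0]*9")
open('k.py','w').write(s)
s=open('fit.py').read().replace("[.3,.45,.45,.1,0,0]","[.3,.45,.45,.1,0,0,0,0,0]")
open('fit.py','w').write(s)
E
sed -i 's/^ry=/D.append(([-1.766,.323,1.825,1.339,1.447,-.567],[.1489,-.5553,.4043],0))\nry=/' k.py
sed -i 's/for q,x,r in D:/for q,x,r in D[:2]:/' k.py
python3 fit.py
```

```text
[ 1.373e-01  6.284e-01  4.189e-01  1.909e-01  2.000e-03  6.040e-02
  6.970e-02 -3.000e-04 -6.000e-04] [ 0.     -0.     -0.     -0.      0.      0.      0.0001  0.     -0.0001
 -0.0001 -0.      0.0001]
```

Request:
arm_command(increments=[0,0,0,-4,3,0,1,0,0,0,-5,3,0,1,0,0,0,-5,3,0,1,0,0,0,-5,0,0,1,0,0,0,-5,0,0,1])

```text
clock: 1.72
position: [0.2758, -0.3316, 0.3799]
ee_rot: [-0.639, 0.086, -0.101, 0.757]
contact_force: [0.6, -0.2, 0.5]
width: 0.0
```

```bash
python3 rem.py;python3 fit.py
```

```text
1.725 [-1.49   0.071  2.263  1.544  1.208 -0.727] [ 0.2758 -0.3316  0.3799] F [ 0.6 -0.2  0.5]
rot left (tool) [ 0.0042  0.0024 -0.0003]
tip in lip frame [-0.0829 -0.4506  0.1637] tcp in lip [-0.2559 -0.4507  0.1644]
[ 1.363e-01  6.299e-01  4.207e-01  1.910e-01  4.000e-04  6.040e-02
  6.940e-02 -0.000e+00  1.000e-04] [-0.      0.     -0.     -0.     -0.      0.0001  0.0001  0.     -0.0001
 -0.0001 -0.      0.0001]
```

```bash
cat > ik.py <<'E'
from k import *
p=[.1363,.6299,.4207,.191,0,.0604,.0694,0,0]
lo=np.array([-2.89,-.75,.22,-1.18,.11,-2.7]);hi=np.array([2.89,2.08,2.7,4.32,2.71,2.7])
T=np.array([[-1,0,0],[0,0,1],[0,1,0.]])
L=Rl(-.1695);o=np.array([.5535,.0781,.1548])
def goal(tip,yaw=0,pit=0):
    # tip in lip frame; yaw about lip z, pit about tool x (+ = point up)
    G=np.c_[-L[:,1],L[:,0],L[:,2]]@Ro.from_euler("zx",[yaw,pit]).as_matrix()
    return o+L@tip-.173*G[:,1],G
def ik(x,G,q0):
    def r(q):
        X,R=fk(q,p);return np.r_[(X-x)*3,Ro.from_matrix(G.T@R@T).as_rotvec()]
    z=least_squares(r,np.clip(q0,lo+1e-6,hi-1e-6),bounds=(lo,hi));return z.x,np.abs(z.fun).max()
if __name__=="__main__":
    q0=[-1.0,.1,2.4,1.8,1.2,-.7]
    for yaw in(-.3,0,.3):
     for Y in(-.15,-.1,-.05,0,.05,.1):
      for z in(-.04,.12):
        best=min((ik(*goal(np.array([.03,Y,z]),yaw),q0) for q0 in([-1.,.1,2.4,1.8,1.2,-.7],[0,.1,2.4,2.5,1.2,-.7],[.4,.1,2.4,3.1,1.2,0])),key=lambda t:t[1])
        print(yaw,Y,z,best[0].round(2),round(best[1],4))
E
python3 ik.py
```

```text
-0.3 -0.15 -0.04 [ 0.1   0.81  2.7   3.71  1.62 -1.45] 0.0171
-0.3 -0.15 0.12 [ 0.05  0.21  2.44  3.81  0.91 -1.96] 0.0
-0.3 -0.1 -0.04 [ 0.27  0.77  2.64  3.86  1.52 -1.47] 0.0
-0.3 -0.1 0.12 [ 0.21  0.24  2.39  4.01  0.95 -2.05] 0.0
-0.3 -0.05 -0.04 [ 0.42  0.72  2.54  4.02  1.4  -1.55] 0.0
-0.3 -0.05 0.12 [ 0.35  0.27  2.32  4.18  0.99 -2.13] 0.0
-0.3 0 -0.04 [ 0.54  0.7   2.44  4.17  1.32 -1.65] 0.0
-0.3 0 0.12 [ 0.47  0.31  2.25  4.31  1.03 -2.2 ] 0.0
-0.3 0.05 -0.04 [ 0.64  0.69  2.34  4.29  1.27 -1.75] 0.0
-0.3 0.05 0.12 [ 0.54  0.35  2.21  4.32  1.06 -2.19] 0.0404
-0.3 0.1 -0.04 [ 0.7   0.7   2.27  4.32  1.26 -1.8 ] 0.0411
-0.3 0.1 0.12 [ 0.6   0.4   2.16  4.32  1.09 -2.18] 0.0834
0 -0.15 -0.04 [-0.34  0.69  2.7   2.99  1.5  -1.61] 0.1361
0 -0.15 0.12 [-0.38  0.15  2.52  2.87  0.85 -1.45] 0.0
0 -0.1 -0.04 [-0.09  0.72  2.7   3.24  1.55 -1.55] 0.1076
0 -0.1 0.12 [-0.17  0.16  2.5   3.15  0.83 -1.57] 0.0
0 -0.05 -0.04 [ 0.11  0.76  2.7   3.43  1.6  -1.48] 0.0536
0 -0.05 0.12 [ 0.03  0.18  2.47  3.41  0.83 -1.7 ] 0.0
0 0 -0.04 [ 0.27  0.79  2.68  3.57  1.61 -1.43] 0.0
0 0 0.12 [
[... 245 characters left out ...]
 -2.02] 0.0
0.3 -0.15 -0.04 [-0.84  0.78  2.7   2.18  1.49 -1.77] 0.0515
0.3 -0.15 0.12 [-0.76  0.19  2.47  2.08  1.05 -1.06] 0.0
0.3 -0.1 -0.04 [-0.64  0.75  2.7   2.38  1.51 -1.71] 0.0898
0.3 -0.1 0.12 [-0.58  0.18  2.49  2.27  0.99 -1.13] 0.0
0.3 -0.05 -0.04 [-0.4   0.74  2.7   2.61  1.55 -1.65] 0.1052
0.3 -0.05 0.12 [-0.39  0.18  2.5   2.48  0.93 -1.2 ] 0.0
0.3 0 -0.04 [-0.16  0.76  2.7   2.85  1.6  -1.59] 0.0865
0.3 0 0.12 [-0.2   0.19  2.48  2.71  0.88 -1.3 ] 0.0
0.3 0.05 -0.04 [ 0.04  0.79  2.7   3.05  1.66 -1.53] 0.0377
0.3 0.05 0.12 [-0.01  0.2   2.45  2.95  0.84 -1.4 ] 0.0
0.3 0.1 -0.04 [ 0.22  0.79  2.66  3.22  1.63 -1.47] 0.0
0.3 0.1 0.12 [ 0.17  0.23  2.4   3.17  0.81 -1.51] 0.0
```

```bash
cat > scan.py <<'E'
from ik import *
qc=np.array([-1.49,.071,2.263,1.544,1.208,-.727])
way=[(-.06,.08),(-.04,-.035),(.028,-.035),(.028,.11),(.028,.08),(-.04,.08)]
for yaw in(0,-.15,-.3):
 for pit in(0,-.15,-.3):
  for Y in(-.05,0,.05,.1):
    q=np.array([.3,.5,2.5,3.5,1.3,-1.5]);ms=[];es=[]
    for x,z in way:
        q,e=ik(*goal(np.array([x,Y,z]),yaw,pit),q);es.append(e);ms.append(np.minimum(q-lo,hi-q).min())
    if max(es)<2e-3: print(yaw,pit,Y,"margins",np.round(ms,2))
E
python3 scan.py
```

```text
0 0 0.05 margins [0.2  0.02 0.12 0.33 0.28 0.21]
0 0 0.1 margins [0.16 0.15 0.22 0.33 0.36 0.22]
0 -0.15 0 margins [0.23 0.01 0.11 0.37 0.32 0.25]
0 -0.15 0.05 margins [0.11 0.11 0.19 0.27 0.37 0.18]
0 -0.3 -0.05 margins [0.14 0.06 0.16 0.09 0.17 0.15]
-0.15 0 0 margins [0.15 0.04 0.14 0.31 0.29 0.21]
-0.15 0 0.05 margins [0.01 0.15 0.24 0.16 0.2  0.06]
-0.15 -0.15 -0.05 margins [0.13 0.02 0.12 0.26 0.32 0.2 ]
-0.3 0 -0.05 margins [0.02 0.06 0.16 0.16 0.2  0.07]
```

```bash
cat > path.py <<'E'
from ik import *
q=np.array([-1.49,.071,2.263,1.544,1.208,-.727])
A=np.array([-.083,-.45,.164])
for zt in(.164,.30):
  q=np.array([-1.49,.071,2.263,1.544,1.208,-.727])
  for B,pit in((np.array([-.06,.05,zt]),0),):
   for t in np.linspace(0,1,11):
    q,e=ik(*goal(A+(B-A)*t+np.array([0,0,0]),0,-.1*t),q); print(round(t,1),q.round(2),round(e,3))
E
python3 path.py
```

```text
0.0 [-1.49  0.07  2.27  1.55  1.21 -0.73] 0.0
0.1 [-1.43  0.    2.33  1.58  1.16 -0.72] 0.0
0.2 [-1.35 -0.07  2.39  1.62  1.09 -0.7 ] 0.0
0.3 [-1.23 -0.14  2.43  1.68  1.   -0.67] 0.0
0.4 [-1.05 -0.2   2.46  1.78  0.85 -0.65] 0.0
0.5 [-0.8  -0.24  2.47  1.96  0.65 -0.69] 0.0
0.6 [-0.48 -0.24  2.46  2.35  0.42 -0.93] 0.0
0.7 [-0.16 -0.21  2.43  3.16  0.32 -1.59] 0.0
0.8 [ 0.11 -0.16  2.39  3.86  0.4  -2.16] 0.0
0.9 [ 0.32 -0.09  2.34  4.21  0.53 -2.39] 0.0
1.0 [ 0.46 -0.02  2.29  4.32  0.63 -2.43] 0.014
0.0 [-1.49  0.07  2.27  1.55  1.21 -0.73] 0.0
0.1 [-1.42 -0.02  2.31  1.57  1.15 -0.67] 0.0
0.2 [-1.32 -0.11  2.33  1.59  1.07 -0.59] 0.0
0.3 [-1.18 -0.2   2.34  1.61  0.95 -0.49] 0.0
0.4 [-0.99 -0.27  2.33  1.63  0.77 -0.39] 0.0
0.5 [-0.73 -0.31  2.3   1.66  0.54 -0.3 ] 0.0
0.6 [-0.44 -0.32  2.26  1.71  0.26 -0.23] 0.0
0.7 [-0.25 -0.31  2.22  1.6   0.11 -0.05] 0.034
0.8 [ 0.03 -0.27  2.13 -1.07  0.19  2.7 ] 0.027
0.9 [ 0.19 -0.23  2.04 -1.03  0.35  2.7 ] 0.052
1.0 [ 0.33 -0.18  1.94 -1.    0.49  2.7 ] 0.072
```

```bash
cat > path.py <<'E'
from ik import *
for zt in(.11,.07):
 for x in(-.06,-.03):
  q=np.array([-1.49,.071,2.263,1.544,1.208,-.727]);print(zt,x)
  W=[((-.083,-.45,.164),0),((x,-.45,zt),-.0),((x,.05,zt),-.1)]
  for (A,pa),(B,pb) in zip(W,W[1:]):
   A=np.array(A);B=np.array(B)
   for t in np.linspace(0,1,11)[(1 if 0 else 0)::2 if pb==0 else 1]:
    q,e=ik(*goal(A+(B-A)*t,0,pa+(pb-pa)*t),q); print(round(t,1),q.round(2),round(e,3))
E
python3 path.py
```

```text
0.11 -0.06
0.0 [-1.49  0.07  2.27  1.55  1.21 -0.73] 0.0
0.2 [-1.48  0.1   2.28  1.57  1.21 -0.77] 0.0
0.4 [-1.48  0.12  2.3   1.59  1.2  -0.82] 0.0
0.6 [-1.47  0.15  2.32  1.61  1.2  -0.86] 0.0
0.8 [-1.47  0.17  2.33  1.63  1.2  -0.91] 0.0
1.0 [-1.46  0.2   2.35  1.65  1.2  -0.96] 0.0
0.0 [-1.46  0.2   2.35  1.65  1.2  -0.96] 0.0
0.1 [-1.41  0.14  2.42  1.7   1.16 -0.97] 0.0
0.2 [-1.33  0.08  2.49  1.76  1.11 -0.98] 0.0
0.3 [-1.22  0.01  2.55  1.85  1.04 -0.99] 0.0
0.4 [-1.05 -0.05  2.58  1.99  0.94 -1.  ] 0.0
0.5 [-0.81 -0.09  2.6   2.23  0.8  -1.06] 0.0
0.6 [-0.49 -0.1   2.59  2.62  0.65 -1.25] 0.0
0.7 [-0.16 -0.08  2.56  3.15  0.58 -1.58] 0.0
0.8 [ 0.12 -0.04  2.51  3.64  0.6  -1.89] 0.0
0.9 [ 0.34  0.01  2.45  3.98  0.67 -2.09] 0.0
1.0 [ 0.51  0.06  2.38  4.21  0.74 -2.22] 0.0
0.11 -0.03
0.0 [-1.49  0.07  2.27  1.55  1.21 -0.73] 0.0
0.2 [-1.47  0.1   2.28  1.58  1.19 -0.78] 0.0
0.4 [-1.44  0.13  2.29  1.62  1.18 -0.83] 0.0
0.6 [-1.42  0.17  2.31  1.66  1.17 -0.88] 0.0
0.8 [-1.4   0.2   2.32  1.69  1.16 -0.93] 0.0
1.0 [-1.38  0.24  2.33  1.73  1.16 -0.98] 0.0
0.0 [-1.38  0.24  2.
[... 1374 characters left out ...]
-0.81] 0.0
0.4 [-1.46  0.16  2.32  1.63  1.19 -0.89] 0.0
0.6 [-1.44  0.22  2.35  1.68  1.19 -0.97] 0.0
0.8 [-1.42  0.27  2.37  1.72  1.19 -1.06] 0.0
1.0 [-1.41  0.33  2.39  1.77  1.2  -1.14] 0.0
0.0 [-1.41  0.33  2.39  1.77  1.2  -1.14] 0.0
0.1 [-1.35  0.28  2.47  1.84  1.17 -1.19] 0.0
0.2 [-1.26  0.24  2.55  1.93  1.15 -1.23] 0.0
0.3 [-1.14  0.2   2.61  2.06  1.11 -1.27] 0.0
0.4 [-0.97  0.17  2.66  2.24  1.06 -1.31] 0.0
0.5 [-0.74  0.14  2.68  2.48  0.99 -1.37] 0.0
0.6 [-0.46  0.12  2.67  2.8   0.92 -1.45] 0.0
0.7 [-0.16  0.12  2.64  3.15  0.86 -1.57] 0.0
0.8 [ 0.1   0.14  2.58  3.48  0.82 -1.72] 0.0
0.9 [ 0.3   0.16  2.51  3.77  0.82 -1.86] 0.0
1.0 [ 0.47  0.19  2.43  4.    0.82 -1.98] 0.0
```

Request:
arm_command(increments=[0,0,0,-4,2,-2.7,1,0,0,0,-4,2,-2.7,1,0,0,0,-4,0,0,1,0,0,0,-4,0,0,1,0,0,0,-3,0,0,1,0,0,0,-2.5,0,0,1,0,0,0,-2.5,0,0,1,0,0,0,-2.5,0,0,1])

```text
clock: 2.72
position: [0.344, -0.0759, 0.3169]
ee_rot: [-0.639, 0.087, -0.1, 0.758]
contact_force: [0.6, -0.6, 0.5]
width: 0.0001
```

```bash
python3 rem.py
python3 - <<'E'
from rig import vision
import cv2
cv2.imwrite("pics/w1.png",vision.get_image("wrist")[:,:,::-1])
E
```

```text
2.725 [-0.693  0.011  2.637  2.475  0.892 -1.265] [ 0.344  -0.0759  0.3169] F [ 0.6 -0.6  0.5]
rot left (tool) [0.0041 0.003  0.0013]
tip in lip frame [-0.0434 -0.1873  0.1091] tcp in lip [-0.2164 -0.1871  0.1098]
```

View pics/w1.png

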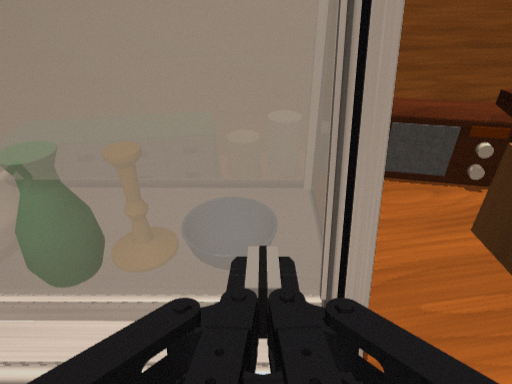

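Request:
arm_command(increments=[0,0,0,-2.5,0,0,1,0,0,0,-2.5,0,0,1,0,0,0,-2.5,0,0,1,0,0,0,-3,0,0,1,0,0,0,-3,0,0,1,0,0,0,-3,0,0,1,0,0,0,-3.5,0,0,1,0,0,0,-3.7,0,0,1])

```text
clock: 3.78
position: [0.3842, 0.1581, 0.3162]
ee_rot: [-0.639, 0.086, -0.1, 0.758]
contact_force: [1.0, -0.2, -1.0]
width: 0.0001
```

```bash
python3 rem.py
python3 - <<'E'
from rig import vision
import cv2
cv2.imwrite("pics/w2.png",vision.get_image("wrist")[:,:,::-1])
import json;c=vision.camera_params("wrist");json.dump({k:(v.tolist() if hasattr(v,"tolist") else v) for k,v in c.items()},open("w2.json","w"))
E
```

```text
3.775 [ 0.499  0.164  2.435  4.005  0.908 -1.993] [0.3842 0.1581 0.3162] F [ 1.  -0.2 -1. ]
rot left (tool) [0.0036 0.0027 0.001 ]
tip in lip frame [-0.043   0.0502  0.1085] tcp in lip [-0.216   0.0503  0.1091]
```

View pics/w2.png

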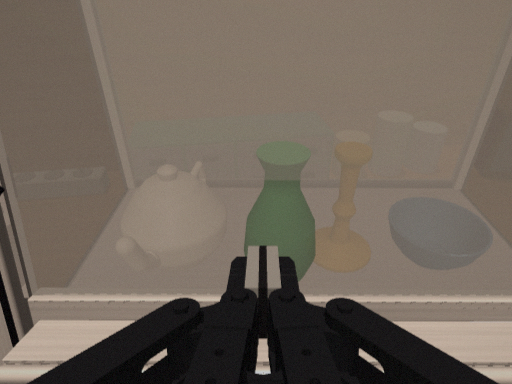

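Run:
```python
import cv2
im=cv2.imread("pics/w2.png")
cv2.imwrite("pics/w2c.png",cv2.resize(im[170:384,0:120],None,fx=2.8,fy=2.8,interpolation=cv2.INTER_CUBIC))
cv2.imwrite("pics/w2d.png",cv2.resize(im[280:384,0:120],None,fx=5,fy=5,interpolation=cv2.INTER_CUBIC))
```

```text
(no output)
```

View pics/w2c.png

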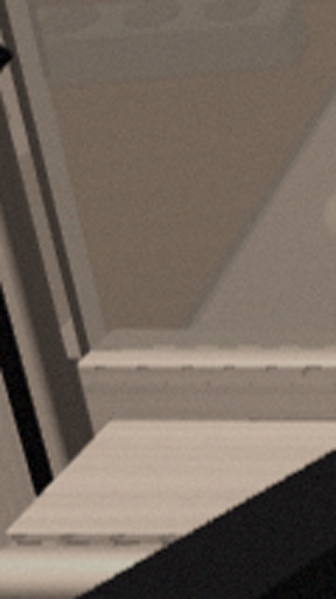

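View pics/w2d.png

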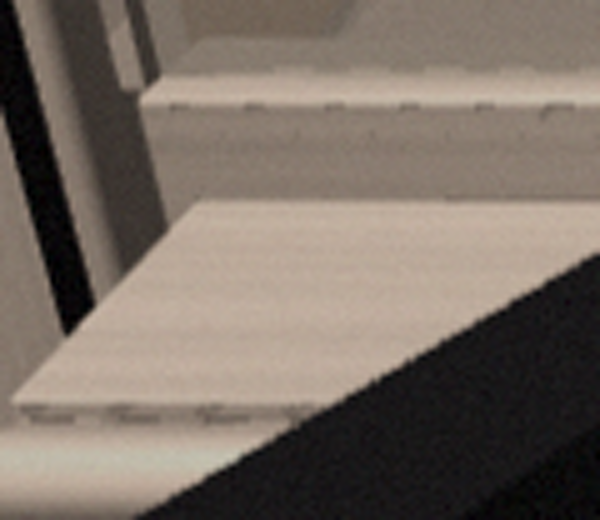

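```bash
cat > m2.py <<'E'
import json
exec(open("m.py").read().split("q=least")[0])
c=json.load(open("w2.json"));c={k:np.array(v) if isinstance(v,list) else v for k,v in c.items()};C["w"]=c
rail.append(("w",1,P(142,102,5,0,280)))
tip=[("side",S(157,187)),("top",T(243,217)),("w",P(10,55,2.8,0,170))]
def res2(q,sep=False):
    R=Rl(q[3]);o=q[:3];r=[]
    for n,s,p in nose: r.append(proj(C[n],sil(C[n],o+R@[0,.228*s,0],R))-p)
    for n,s,p in rail: r.append(proj(C[n],o+R@[.045,.235*s,.028])-p)
    for n,p in tip: r.append(proj(C[n],o+R@q[4:7])-p)
    return np.concatenate(r)
q=least_squares(res2,[.55,.08,.155,-.17,.03,.22,.12])
print(q.x.round(4));print(q.fun.reshape(-1,2).round(1).tolist())
J=q.jac;print("sd@1px",np.sqrt(np.diag(np.linalg.inv(J.T@J))).round(4))
E
python3 m2.py
```

```text
[ 0.5517  0.0797  0.1568 -0.1612  0.0351  0.226   0.1206]
[[-1.3, 1.3], [-0.3, -0.6], [-0.4, 1.5], [-1.0, -0.8], [-2.3, -0.5], [0.1, 0.4], [-1.9, 1.3], [-0.5, 0.3], [1.9, -0.8], [-2.2, 0.1], [-2.6, 1.1], [1.2, -0.3]]
sd@1px [0.0009 0.0008 0.0014 0.0031 0.0021 0.0017 0.0015]
```

Request:
arm_command(increments=[0,0,0,0,0,-2.5,1,0,0,0,0,0.2,-2.5,1,0,0,0,0,0.2,-2.5,1,-0.033,0,0,0,0.2,-1.7,1,-0.033,0,0,0,0.2,-1.7,1,-0.034,0,0,0,0,-1.7,1,0,0,0,0,0,0,1])

```text
clock: 4.7
position: [0.3577, 0.1611, 0.1921]
ee_rot: [-0.634, 0.12, -0.138, 0.752]
contact_force: [-0.1, 0.9, 0.4]
width: 0.0004
```

```bash
python3 rem.py
python3 - <<'E'
from rig import vision
import cv2
cv2.imwrite("pics/w3.png",vision.get_image("wrist")[:,:,::-1])
cv2.imwrite("pics/side3.png",vision.get_image("side")[:,:,::-1])
E
```

```text
4.7 [ 0.545  0.525  2.617  3.858  1.204 -1.575] [0.3577 0.1611 0.1921] F [-0.1  0.9  0.4]
rot left (tool) [0.1055 0.0043 0.0014]
tip in lip frame [-0.0376  0.0484 -0.0359] tcp in lip [-0.2096  0.0487 -0.0176]
```

View pics/w3.png

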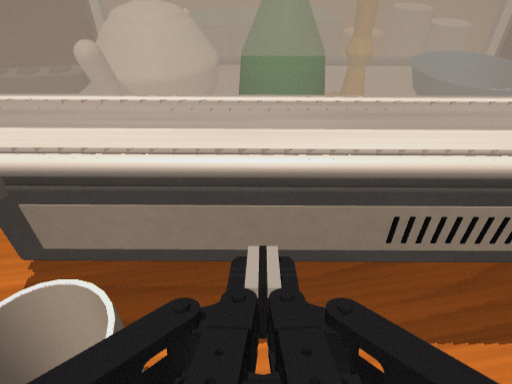

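View pics/side3.png

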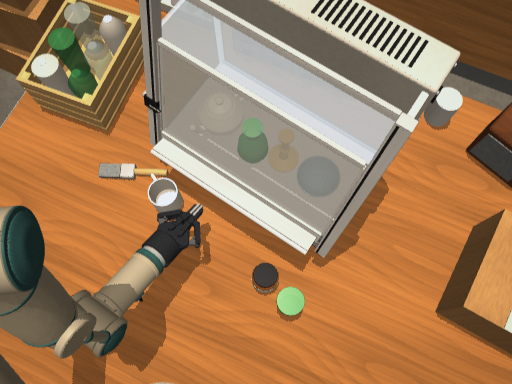

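Run:
```python
from h import *
c=vision.camera_params("wrist")
f=192/np.tan(np.radians(c["vfov"]/2));o=-c["R"].T@c["t"];L=Rl(-.165);O=np.array([.5525,.079,.156])
for u,v in[(262,261),(60,262),(450,262)]:
    d=c["R"].T@np.array([(u-c["cx"])/f,(v-c["cy"])/f,1]);X=o-d*o[2]/d[2]
    print(X.round(3), "horizontal dist ahead of nose axis", ((X-O)@np.array([np.cos(.165),-np.sin(.165),0])).round(4))
# nose silhouettes predicted
for zz in(-.006,.006):
  for y in(.05,):print(proj(c,O+L@[0,y,zz]),proj(c,O+L@[-.006,y,0]))
```

```text
[0.627 0.114 0.   ] horizontal dist ahead of nose axis 0.068
[0.659 0.306 0.   ] horizontal dist ahead of nose axis 0.0673
[ 0.596 -0.064  0.   ] horizontal dist ahead of nose axis 0.0662
[258.01136059 176.93941796] [257.89297277 170.07912716]
[257.91662449 155.22402896] [257.89297277 170.07912716]
```

Request:
arm_command(increments=[0,0,0,0,1.5,0.15,1,0,0,0,0,1.6,0.15,1,0,0,0,0,1.6,0.15,1,0,0,0,0,1.5,0.15,1,0,0,0,0,0,0,1])

```text
clock: 5.42
position: [0.4179, 0.1506, 0.1762]
ee_rot: [-0.633, 0.118, -0.138, 0.752]
contact_force: [-0.5, 0.3, -0.6]
width: 0.0002
```

```bash
python3 rem.py
python3 - <<'E'
from rig import vision
import cv2
cv2.imwrite("pics/w4.png",vision.get_image("wrist")[:,:,::-1])
E
```

```text
5.425 [ 0.411  0.569  2.536  3.733  1.176 -1.595] [0.4179 0.1506 0.1762] F [-0.5  0.3 -0.6]
rot left (tool) [0.1025 0.0019 0.0023]
tip in lip frame [ 0.0257  0.0482 -0.0348] tcp in lip [-0.1464  0.0486 -0.0171]
```

View pics/w4.png

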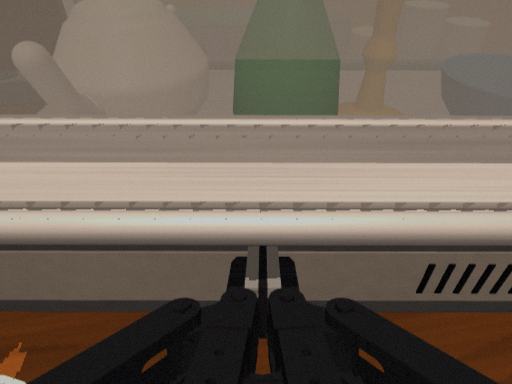

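Request:
arm_command(increments=[0,0,0,0,-0.04,0.4,1,0,0,0,0,-0.04,0.4,1,0,0,0,0,-0.03,0.3,1,0,0,0,0,-0.03,0.3,1,0,0,0,0,-0.03,0.3,1])

```text
clock: 6.1
position: [0.4206, 0.1505, 0.1923]
ee_rot: [-0.634, 0.12, -0.139, 0.751]
contact_force: [1.1, 0.4, -6.1]
width: 0.0001
```

```bash
python3 rem.py
```

```text
6.1 [ 0.405  0.509  2.515  3.746  1.104 -1.646] [0.4206 0.1505 0.1923] F [ 1.1  0.4 -6.1]
rot left (tool) [0.1073 0.0036 0.0002]
tip in lip frame [ 0.0239  0.0489 -0.0194] tcp in lip [-0.1481  0.049  -0.0008]
```

Request:
arm_command(increments=[0,0,0,0,-0.05,0.5,1,0,0,0,0,-0.05,0.5,1,0,0,0,0,-0.05,0.5,1,0,0,0,0,-0.05,0.5,1,0,0,0,0,-0.05,0.5,1,0,0,0,0,-0.05,0.5,1,0,0,0,0,-0.05,0.5,1,0,0,0,0,-0.05,0.5,1])

```text
clock: 7.1
position: [0.4312, 0.1487, 0.2319]
ee_rot: [-0.634, 0.119, -0.138, 0.752]
contact_force: [-3.8, 2.3, -4.7]
width: -0.0001
```

```bash
python3 rem.py
```

```text
7.1 [ 0.387  0.385  2.455  3.791  0.956 -1.768] [0.4312 0.1487 0.2319] F [-3.8  2.3 -4.7]
rot left (tool) [0.1039 0.0032 0.0006]
tip in lip frame [0.0242 0.0488 0.0223] tcp in lip [-0.1479  0.0489  0.0402]
```

Request:
arm_command(increments=[0,0,0,0,-0.05,0.5,1,0,0,0,0,-0.05,0.5,1,0,0,0,0,-0.05,0.5,1,0,0,0,0,-0.05,0.5,1,0,0,0,0,-0.05,0.5,1,0,0,0,0,-0.05,0.5,1,0,0,0,0,-0.05,0.5,1,0,0,0,0,-0.05,0.5,1])

```text
clock: 8.1
position: [0.4414, 0.1469, 0.2706]
ee_rot: [-0.634, 0.119, -0.138, 0.752]
contact_force: [-4.2, 2.7, -4.6]
width: -0.0004
```

```bash
python3 rem.py;  python3 - <<'E'
from rig import vision
import cv2
cv2.imwrite("pics/w5.png",vision.get_image("wrist")[:,:,::-1])
a=vision.get_image("side")[:,:,::-1];b=vision.get_image("top")[:,:,::-1]
cv2.imwrite("pics/side5.png",a);cv2.imwrite("pics/top5.png",b)
def crop(im,x,y,w,h,n,s=6): cv2.imwrite(f"pics/{n}.png",cv2.resize(im[y:y+h,x:x+w],None,fx=s,fy=s,interpolation=cv2.INTER_CUBIC))
crop(a,135,80,80,80,"s5l");crop(b,90,130,80,80,"t5l")
E
```

```text
8.1 [ 0.369  0.281  2.39   3.858  0.82  -1.899] [0.4414 0.1469 0.2706] F [-4.2  2.7 -4.6]
rot left (tool) [0.1044 0.0031 0.0009]
tip in lip frame [0.0242 0.0487 0.0622] tcp in lip [-0.1479  0.0489  0.0802]
```

View pics/w5.png

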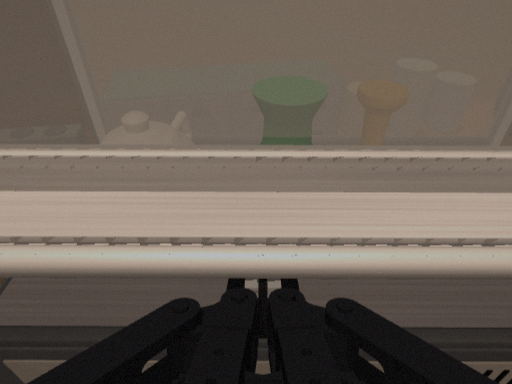

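View pics/s5l.png

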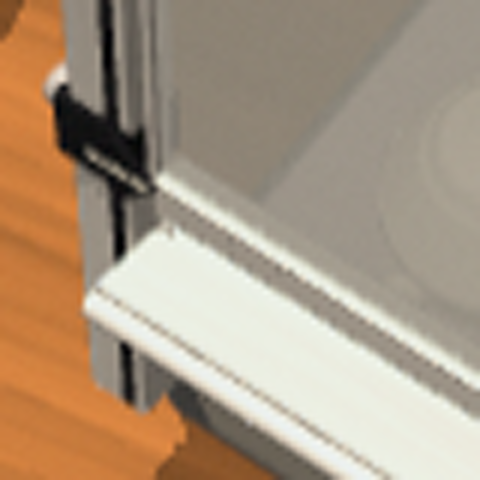

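View pics/t5l.png

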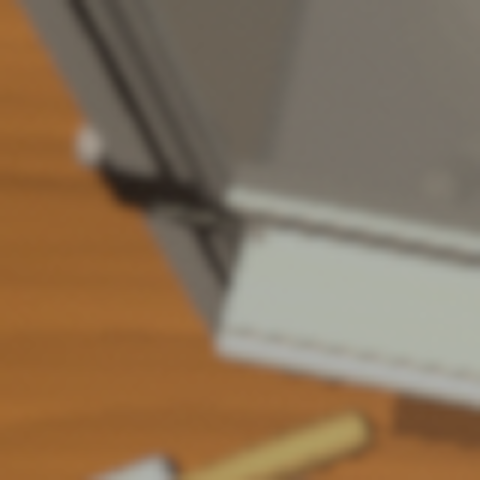

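Run:
```python
from ik import *
q0=np.array([.369,.281,2.39,3.858,.82,-1.9])
for Y in(.12,.14):
 for yaw in(0,.2,.3):
  q=q0
  for x,z in((.024,.055),(.024,.115),(-.04,.10)):
   q,e=ik(*goal(np.array([x,Y,z]),yaw,-.1),q);X,R=fk(q,p);G=R@T
   cam=X+G@[0,.031,.079]; M=o+L@[.035,.226,.121]; ca=np.array([[1,0,0],[0,-.31,.951],[0,-.951,-.31]]);v=(G@ca).T@(M-cam);f=341
   print(Y,yaw,z,q.round(2),round(e,3),"mark px",(262+f*v[0]/v[2]).round(),(196+f*v[1]/v[2]).round())
```

```text
0.12 0 0.055 [ 0.54  0.35  2.29  4.08  0.86 -2.  ] 0.0 mark px 9.0 116.0
0.12 0 0.115 [ 0.52  0.24  2.2   4.21  0.74 -2.22] 0.0 mark px 46.0 239.0
0.12 0 0.1 [ 0.64  0.19  2.28  4.32  0.82 -2.24] 0.002 mark px 98.0 168.0
0.12 0.2 0.055 [ 0.36  0.31  2.4   3.55  0.81 -1.67] 0.0 mark px 46.0 112.0
0.12 0.2 0.115 [ 0.33  0.18  2.3   3.64  0.6  -1.81] 0.0 mark px 76.0 223.0
0.12 0.2 0.1 [ 0.45  0.12  2.38  3.8   0.66 -1.89] 0.0 mark px 134.0 161.0
0.12 0.3 0.055 [ 0.24  0.31  2.44  3.26  0.83 -1.51] 0.0 mark px 64.0 110.0
0.12 0.3 0.115 [ 0.22  0.17  2.33  3.27  0.59 -1.54] 0.0 mark px 92.0 216.0
0.12 0.3 0.1 [ 0.32  0.1   2.42  3.42  0.62 -1.63] 0.0 mark px 152.0 159.0
0.14 0 0.055 [ 0.58  0.36  2.26  4.14  0.87 -2.03] 0.0 mark px 57.0 116.0
0.14 0 0.115 [ 0.56  0.26  2.17  4.27  0.76 -2.26] 0.0 mark px 87.0 239.0
0.14 0 0.1 [ 0.67  0.21  2.26  4.32  0.84 -2.23] 0.015 mark px 129.0 169.0
0.14 0.2 0.055 [ 0.41  0.32  2.37  3.63  0.81 -1.71] 0.0 mark px 83.0 112.0
0.14 0.2 0.115 [ 0.39  0.2   2.27  3.72  0.61 -1.87] 0.0 mark px 109.0 226.0
0.14 0.2 0.1 [ 0.51  0.14  2.35  3.88  0.67 -1.94] 0.0 mark px 160.0 162.0
0.14 0.3 0.055 [ 0.3   0.32  2.41  3.34  0.82 -1.54] 0.0 mark px 97.0 111.0
0.14 0.3 0.115 [ 0.28  0.19  2.31  3.36  0.59 -1.6 ] 0.0 mark px 121.0 220.0
0.14 0.3 0.1 [ 0.39  0.12  2.4   3.53  0.63 -1.7 ] 0.0 mark px 176.0 160.0
```

Request:
arm_command(increments=[0,0,0,0,0.03,-0.35,1,0,0,0,0,0.03,-0.35,1,0,0,0.062,-0.7,0.1,0,1,0,0,0.063,-0.7,0.1,0,1,0,0,0.062,-0.7,0.1,0,1,0,0,0.063,-0.7,0.1,0,1,0,0,0,0,0,0,1,0,0,0,0,0,0,1])

```text
clock: 9.25
position: [0.4462, 0.1747, 0.2632]
ee_rot: [0.722, -0.1, 0.151, -0.667]
contact_force: [0.0, -0.2, -0.5]
width: -0.0
```

```bash
python3 rem.py;  python3 - <<'E'
from rig import vision
import cv2,json
c=vision.camera_params("wrist");json.dump({k:(v.tolist() if hasattr(v,"tolist") else v) for k,v in c.items()},open("w6.json","w"))
im=vision.get_image("wrist")[:,:,::-1]
cv2.imwrite("pics/w6.png",im)
cv2.imwrite("pics/w6c.png",cv2.resize(im[70:340,0:190],None,fx=3,fy=2.2 if 0 else 3,interpolation=cv2.INTER_CUBIC)[:600])
E
```

```text
9.25 [ 0.307  0.3    2.421  3.418  0.808 -1.599] [0.4462 0.1747 0.2632] F [ 0.  -0.2 -0.5]
rot left (tool) [ 0.1025 -0.0104 -0.2476]
tip in lip frame [0.0209 0.1196 0.0558] tcp in lip [-0.146   0.0771  0.0731]
```

View pics/w6.png

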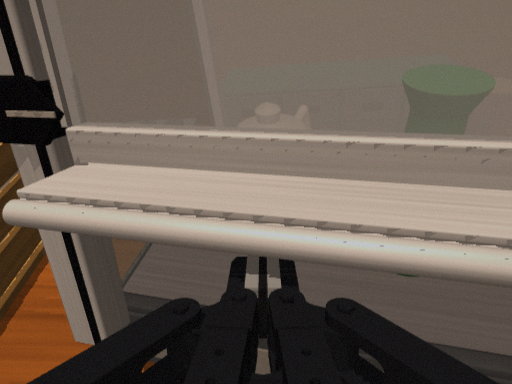

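View pics/w6c.png

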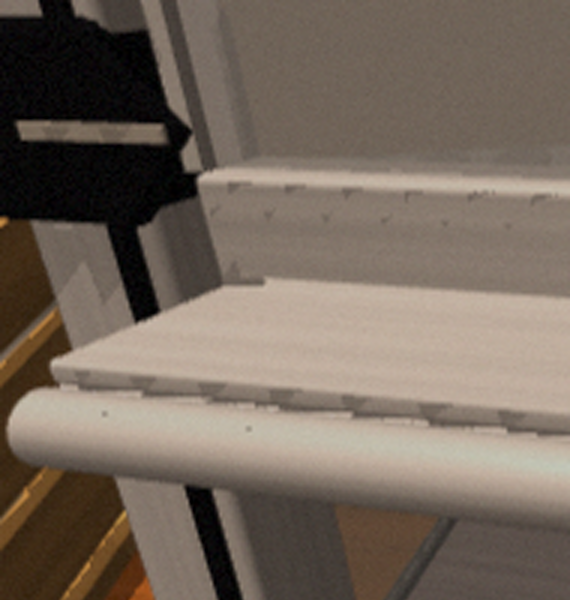

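```bash
cat > m6.py <<'E'
from h import *
import json
c=json.load(open("w6.json"));c={k:np.array(v) if isinstance(v,list) else v for k,v in c.items()}
W=lambda X,Y:P(X,Y,3,0,70)
def silb(A,R):
    o=-c["R"].T@c["t"];v=A-o;n=np.cross(v,R[:,1]);n/=np.linalg.norm(n)
    if n[2]>0:n=-n
    return A+.006*n
def at(Rf,u): # row of a line function y->point at column u
    from scipy.optimize import brentq
    y=brentq(lambda y:proj(c,Rf(y))[0]-u,.0,.30);return proj(c,Rf(y))[1]
def res(q):
    R=Rl(q[3]);o=q[:3];r=[]
    r+=list(proj(c,o+R@[.045,.235,.028])-W(203,186))
    for X,Y in((350,192),(500,197)): u,v=W(X,Y); r.append(at(lambda y:o+R@[.045,y,.028],u)-v)
    for X,Y in((100,472),(300,496),(450,513)): u,v=W(X,Y); r.append(at(lambda y:silb(o+R@[0,y,0],R),u)-v)
    r.append(proj(c,o+R@[0,.228,0])[0]-W(10,0)[0])
    return np.array(r)
L0=Rl(-.1655);g=np.r_[np.array([.5525,.079,.156])+L0@[0,0,.08],-.165]
q=least_squares(res,g);print(q.x.round(4),q.fun.round(2))
J=q.jac;print("sd",np.sqrt(np.diag(np.linalg.inv(J.T@J))).round(4))
R=Rl(q.x[3]);o=q.x[:3]
for x in(.025,.030,.035,.040,.052):
    t=least_squares(lambda a:proj(c,o+R@[x,a[0],a[1]])-W(190,130),[.226,.04]).x;print(x,"mark y,z in lip frame",t.round(4))
print("lip displacement",L0.T@(o-np.array([.5525,.079,.156])))
E
python3 m6.py
```

```text
[ 0.569   0.0869  0.2316 -0.2176] [-7.74 -3.18 -1.32  0.42 -2.07  1.1   3.8   7.08]
sd [0.0016 0.0019 0.0008 0.0099]
0.025 mark y,z in lip frame [0.2085 0.0413]
0.03 mark y,z in lip frame [0.2138 0.0402]
0.035 mark y,z in lip frame [0.2191 0.0391]
0.04 mark y,z in lip frame [0.2245 0.038 ]
0.052 mark y,z in lip frame [0.2373 0.0353]
lip displacement [-0.00514206  0.01047298  0.07686666]
```

```bash
sed 's/^    r+=list.*$/    u,v=W(215,187); r.append(at(lambda y:o+R@[.045,y,.028],u)-v)/' m6.py > m6b.py; python3 m6b.py; echo; sed 's/^    r.append(proj(c,o+R@\[0,.228.*$/    r.append((q[3]+.166)*150)/' m6b.py | sed 's/    for X,Y in((100/    u,v=W(10,428);r.append((proj(c,o+R@[0,.228,0])[0]-u)*.3)\n    for X,Y in((100/'> m6c.py; python3 m6c.py
```

```text
[ 0.5803  0.0884  0.2306 -0.1641] [-0.07 -0.06  0.13  0.11 -0.13  0.02 -0.  ]
sd [0.0021 0.0019 0.0008 0.0119]
0.025 mark y,z in lip frame [0.203  0.0423]
0.03 mark y,z in lip frame [0.2079 0.0413]
0.035 mark y,z in lip frame [0.2127 0.0404]
0.04 mark y,z in lip frame [0.2175 0.0394]
0.052 mark y,z in lip frame [0.2291 0.037 ]
lip displacement [0.00565495 0.0138321  0.0787078 ]

[ 0.5801  0.0885  0.2305 -0.1656] [-0.11 -0.07  0.17  0.    0.03 -0.12  0.09  0.07]
sd [0.0014 0.0024 0.0008 0.0058]
0.025 mark y,z in lip frame [0.203  0.0423]
0.03 mark y,z in lip frame [0.2079 0.0413]
0.035 mark y,z in lip frame [0.2127 0.0403]
0.04 mark y,z in lip frame [0.2176 0.0394]
0.052 mark y,z in lip frame [0.2292 0.037 ]
lip displacement [0.00543989 0.01394477 0.07862563]
```

Run:
```python
import cv2,numpy as np
g=cv2.imread("pics/w6.png",0).astype(float)
for name,f in(("nose bottom",lambda u:227+ (u-30)*.105),("plate front",lambda u:195+(u-25)*.087),("railtop front",lambda u:133+(u-70)*.035)):
    pts=[]
    for u in range(40 if name!="railtop front" else 80,505,12):
        if name=="nose bottom" and 220<u<305: continue
        y0=f(u);ys=np.arange(int(y0)-9,int(y0)+10)
        col=cv2.GaussianBlur(g,(3,3),0)[ys,u];d=col[2:]-col[:-2]
        k=np.argmin(d);
        if 0<k<len(d)-1:
            a,b,c=d[k-1],d[k],d[k+1];pts.append((u,ys[k+1]+.5*(a-c)/(a-2*b+c)))
    p=np.array(pts);co=np.polyfit(*p.T,1);r=p[:,1]-np.polyval(co,p[:,0])
    k=np.abs(r)<3*np.median(np.abs(r))+.5;co=np.polyfit(*p[k].T,1);print(name,co.round(4));print([(int(u),round(v-np.polyval(co,u),1)) for u,v in p])
```

```text
nose bottom [1.076000e-01 2.195095e+02]
[(40, np.float64(11.5)), (64, np.float64(5.0)), (76, np.float64(-2.9)), (88, np.float64(0.9)), (100, np.float64(-2.9)), (112, np.float64(0.7)), (124, np.float64(-2.2)), (136, np.float64(0.7)), (148, np.float64(1.2)), (160, np.float64(1.9)), (172, np.float64(1.1)), (184, np.float64(1.8)), (196, np.float64(-2.2)), (208, np.float64(-1.7)), (220, np.float64(-1.8)), (316, np.float64(-1.5)), (328, np.float64(-1.8)), (340, np.float64(3.8)), (352, np.float64(-0.8)), (364, np.float64(-0.4)), (376, np.float64(-0.0)), (388, np.float64(-0.8)), (400, np.float64(9.7)), (412, np.float64(10.0)), (424, np.float64(0.0)), (436, np.float64(0.4)), (448, np.float64(0.1)), (460, np.float64(-0.7)), (472, np.float64(0.1)), (484, np.float64(0.8)), (496, np.float64(1.1))]
plate front [9.530000e-02 1.899213e+02]
[(40, np.float64(0.1)), (52, np.float64(0.0)), (64, np.float64(0.0)), (76, np.float64(-0.1)), (88, np.float64(0.0)), (100, np.float64(-0.4)), (112, np.float64(0.1)), (124, np.float64(-0.0)), (136, np.float64(-0.0)), (148, np.float64(-0.2)), (160, np.float64(-0.1))
[... 907 characters left out ...]
p.float64(-0.4)), (176, np.float64(0.2)), (188, np.float64(0.2)), (200, np.float64(-0.4)), (212, np.float64(0.1)), (224, np.float64(-0.4)), (236, np.float64(0.1)), (248, np.float64(-0.4)), (260, np.float64(0.2)), (272, np.float64(-0.3)), (284, np.float64(0.2)), (296, np.float64(-0.4)), (308, np.float64(0.2)), (320, np.float64(0.1)), (332, np.float64(-0.2)), (344, np.float64(0.2)), (356, np.float64(-0.4)), (368, np.float64(0.2)), (380, np.float64(-0.1)), (392, np.float64(0.2)), (404, np.float64(0.1)), (416, np.float64(-0.0)), (428, np.float64(0.2)), (440, np.float64(-0.4)), (452, np.float64(0.3)), (464, np.float64(0.2)), (476, np.float64(-0.6)), (488, np.float64(0.2)), (500, np.float64(0.2))]
```

Request:
arm_command(increments=[0,0,0,0,-0.04,0.4,1,0,0,0,0,-0.04,0.4,1,0,0,0,0,-0.05,0.5,1,0,0,0,0,-0.05,0.5,1,0,0,0,0,-0.05,0.5,1,0,0,0,0,-0.05,0.5,1,0,0,0,0,-0.05,0.5,1,0,0,0,0,-0.04,0.4,1])

```text
clock: 10.3
position: [0.4553, 0.1728, 0.2994]
ee_rot: [0.723, -0.1, 0.151, -0.666]
contact_force: [-2.1, 5.9, -4.6]
width: 0.0001
```

Request:
arm_command(increments=[0,0,0,0,-0.03,0.3,1,0,0,0,0,-0.02,0.2,1,0,0,0,0,0,0,1])

```text
clock: 10.68
position: [0.4568, 0.1722, 0.3044]
ee_rot: [0.723, -0.1, 0.151, -0.667]
contact_force: [-3.0, 3.6, -3.9]
width: 0.0
```

```bash
cat > snap.py <<'E'
import sys
from rig import vision
import cv2,json
n=sys.argv[1]
c=vision.camera_params("wrist");json.dump({k:(v.tolist() if hasattr(v,"tolist") else v) for k,v in c.items()},open(f"{n}.json","w"))
im=vision.get_image("wrist")[:,:,::-1]
cv2.imwrite(f"pics/{n}.png",im)
E
python3 rem.py; python3 snap.py w7
```

```text
10.675 [ 0.288  0.202  2.348  3.444  0.642 -1.658] [0.4568 0.1722 0.3044] F [-3.   3.6 -3.9]
rot left (tool) [ 0.1021 -0.0101 -0.2493]
tip in lip frame [0.0206 0.1191 0.0984] tcp in lip [-0.1462  0.0764  0.1157]
```

View pics/w7.png

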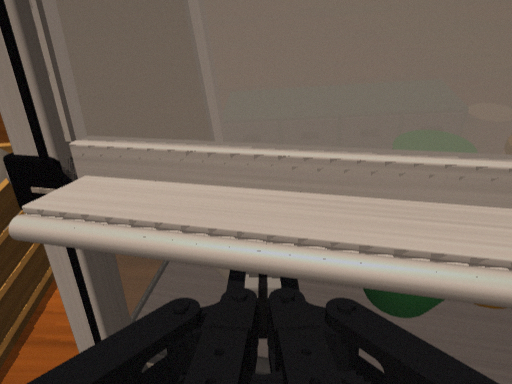

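Run:
```python
import cv2
im=cv2.imread("pics/w7.png");cv2.imwrite("pics/w7c.png",cv2.resize(im[135:255,0:130],None,fx=5,fy=5,interpolation=cv2.INTER_CUBIC))
```

```text
(no output)
```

View pics/w7c.png

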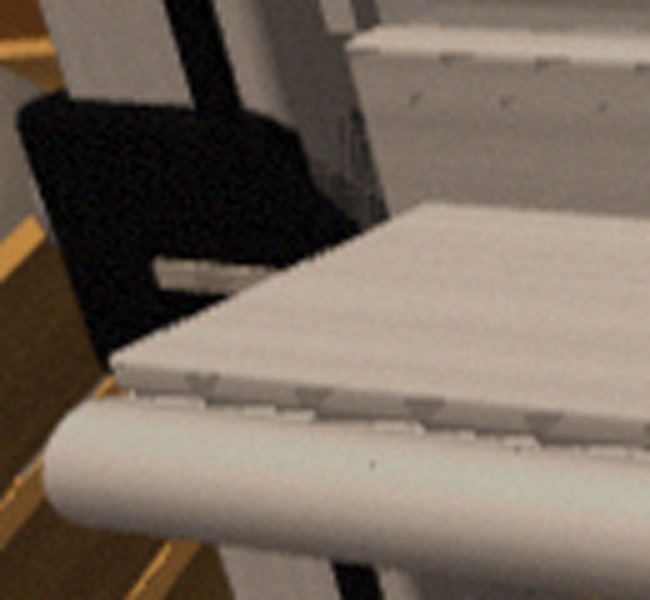

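Run:
```python
import cv2
im=cv2.imread("pics/w7.png");cv2.imwrite("pics/w7d.png",cv2.resize(im[140:280,100:230],None,fx=4.2,fy=4.2,interpolation=cv2.INTER_CUBIC))
im=cv2.imread("pics/w6.png");cv2.imwrite("pics/w6d.png",cv2.resize(im[90:240,0:130],None,fx=4,fy=4,interpolation=cv2.INTER_CUBIC))
```

```text
(no output)
```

View pics/w7d.png

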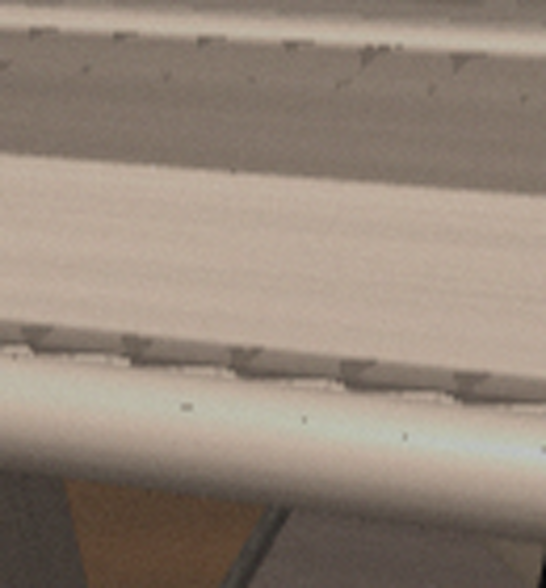

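View pics/w6d.png

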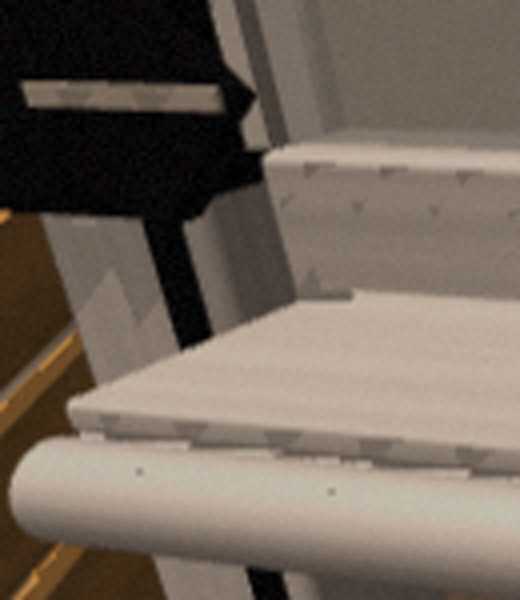

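```bash
cat > m7.py <<'E'
from h import *
import json
from scipy.optimize import brentq
def ld(n):
    c=json.load(open(n));return {k:np.array(v) if isinstance(v,list) else v for k,v in c.items()}
yaw=-.165;R=Rl(yaw)
def fit(c,rl,nb):
    def silb(A):
        o=-c["R"].T@c["t"];v=A-o;n=np.cross(v,R[:,1]);n/=np.linalg.norm(n)
        return A+.006*(n if n[2]<0 else -n)
    def at(f,u):
        y=brentq(lambda y:proj(c,f(y))[0]-u,-.02,.3);return proj(c,f(y))[1]
    def res(q):
        o=np.array([.5525,.079,.156])+R@[q[0],0.01,q[1]]
        return [at(lambda y:o+R@[.045,y,.028],u)-v for u,v in rl]+[at(lambda y:silb(o+R@[0,y,0]),u)-v for u,v in nb]
    z=least_squares(res,[0,.1]);print("lip x,z rel",z.x.round(4),"res",np.round(z.fun,2));return z.x
def ray_at(c,uv,x):  # mark y,z rel old lip origin, at x rel
    O=np.array([.5525,.079,.156])
    return least_squares(lambda a:proj(c,O+R@[x,a[0],a[1]])-uv,[.226,.1]).x
W6=lambda X,Y:P(X,Y,3,0,70)
W7=lambda X,Y:P(X,Y,4.2,100,140)
c6=ld("w6.json");c7=ld("w7.json")
l6=fit(c6,[W6(215,187),W6(350,192),W6(500,197)],[W6(100,472),W6(300,496),W6(450,513)])
l7=fit(c7,[W7(0,27),W7(300,41),W7(540,54)],[W7(0,468),W7(250,500),W7(540,538)])
V6=lambda X,Y:P(X,Y,4,0,90); V7=lambda X,Y:P(X,Y,5,0,135)
for x in(.030,.035,.040,.045):
    print(x,"tip6",ray_at(c6,V6(257,98),x).round(4),"stripeL6",ray_at(c6,V6(22,95),x).round(4),"stripeL7",ray_at(c7,V7(157,272),x).round(4))
# triangulate stripe left from w6,w7
O=np.array([.5525,.079,.156])
z=least_squares(lambda a:np.r_[proj(c6,O+R@a)-V6(22,95),proj(c7,O+R@a)-V7(157,272)],[.03,.23,.12]);print("stripeL tri",z.x.round(4),z.fun.round(2))
E
python3 m7.py
```

```text
lip x,z rel [0.0055 0.0787] res [-0.1  -0.07  0.16  0.06 -0.13  0.06]
lip x,z rel [0.0025 0.1147] res [ 0.01  0.15 -0.16 -0.12  0.06  0.06]
0.03 tip6 [0.2161 0.1206] stripeL6 [0.2513 0.1202] stripeL7 [0.2506 0.1217]
0.035 tip6 [0.2209 0.1196] stripeL6 [0.2574 0.1192] stripeL7 [0.2567 0.1191]
0.04 tip6 [0.2257 0.1186] stripeL6 [0.2635 0.1182] stripeL7 [0.2628 0.1166]
0.045 tip6 [0.2306 0.1175] stripeL6 [0.2696 0.1172] stripeL7 [0.2689 0.1141]
stripeL tri [0.034  0.2558 0.1195] [ 0.47 -0.15 -0.52  0.16]
```

Request:
arm_command(increments=[0,0,0,0,-0.02,0.2,1,0,0,0,0,-0.02,0.2,1,0,0,0,0,0,0,1])

```text
clock: 11.1
position: [0.4578, 0.1719, 0.3079]
ee_rot: [0.723, -0.1, 0.151, -0.667]
contact_force: [-4.2, 3.2, -3.0]
width: 0.0001
```

```bash
python3 rem.py; python3 snap.py w8
python3 - <<'E'
from rig import vision
import cv2
im=cv2.imread("pics/w8.png");cv2.imwrite("pics/w8d.png",cv2.resize(im[140:280,100:230],None,fx=4.2,fy=4.2,interpolation=cv2.INTER_CUBIC))
cv2.imwrite("pics/w8c.png",cv2.resize(im[135:255,0:130],None,fx=5,fy=5,interpolation=cv2.INTER_CUBIC))
E
```

```text
11.1 [ 0.286  0.194  2.341  3.448  0.627 -1.664] [0.4578 0.1719 0.3079] F [-4.2  3.2 -3. ]
rot left (tool) [ 0.1028 -0.01   -0.2491]
tip in lip frame [0.0207 0.1189 0.102 ] tcp in lip [-0.146   0.0763  0.1194]
```

View pics/w8d.png

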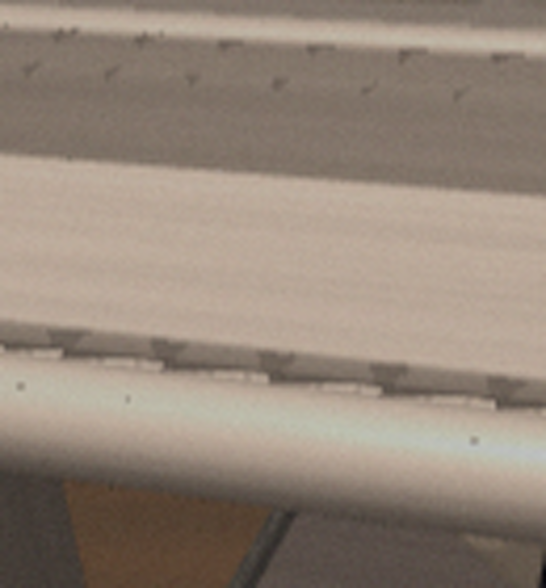

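View pics/w8c.png

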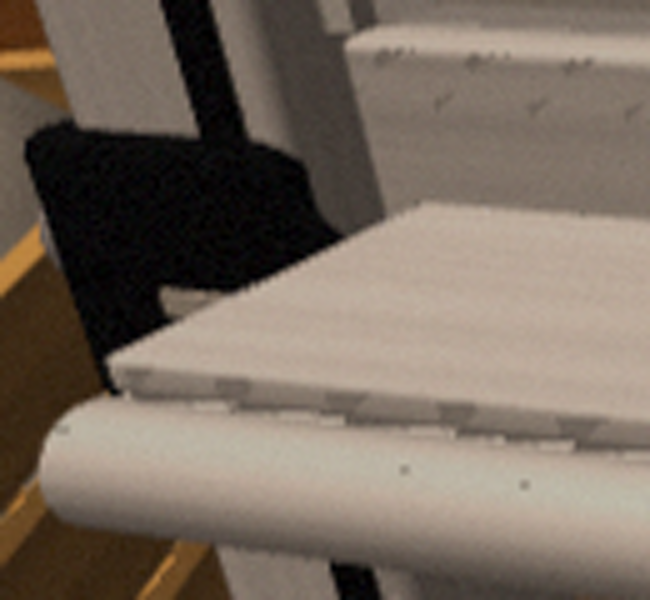

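Request:
arm_command(increments=[0,0,0,0,0.03,-0.4,1,0,0,0,0,0.05,-0.6,1,0,0,0,0,-1,-0.2,1,0,0,0,0,-2,-0.3,1,0,0,0,0,-2,-0.2,1,0,0,0,0,-2,-0.2,1,0,0,0,0,-1,0,1,0,0,0,0,0,0,1])

```text
clock: 12.15
position: [0.3765, 0.1659, 0.3182]
ee_rot: [0.723, -0.099, 0.151, -0.667]
contact_force: [0.1, -0.6, -0.2]
width: 0.0001
```

```bash
python3 rem.py; python3 snap.py w9
```

```text
12.15 [ 0.359  0.075  2.46   3.559  0.643 -1.728] [0.3765 0.1659 0.3182] F [ 0.1 -0.6 -0.2]
rot left (tool) [ 0.1017 -0.0104 -0.25  ]
tip in lip frame [-0.0584  0.0995  0.0916] tcp in lip [-0.2252  0.0567  0.1088]
```

View pics/w9.png

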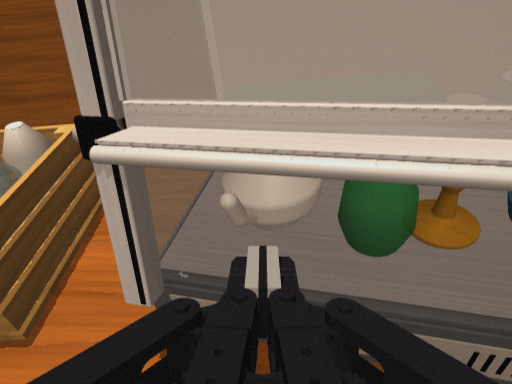

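Run:
```python
import cv2
im=cv2.imread("pics/w9.png");cv2.imwrite("pics/w9c.png",cv2.resize(im[90:190,60:160],None,fx=6,fy=6,interpolation=cv2.INTER_CUBIC))
```

```text
(no output)
```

View pics/w9c.png

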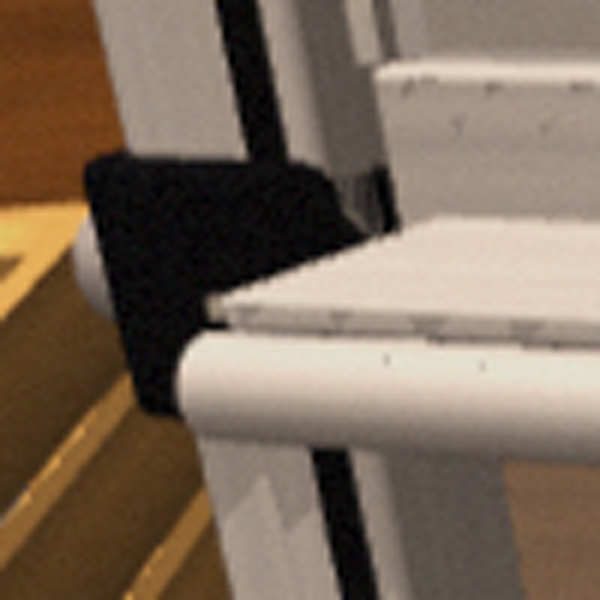

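```bash
cat > m9.py <<'E'
exec(open("m7.py").read().split("W6=lambda")[0])
c9=ld("w9.json");c6=ld("w6.json");c7=ld("w7.json");c8=ld("w8.json")
X9=lambda X,Y:P(X,Y,6,60,90);V6=lambda X,Y:P(X,Y,4,0,90); V7=lambda X,Y:P(X,Y,5,0,135);D8=lambda X,Y:P(X,Y,4.2,100,140)
l8=fit(c8,[D8(0,27),D8(300,42),D8(540,54)],[D8(0,469),D8(250,500),D8(540,539)])
l9=fit(c9,[X9(400,81),X9(590,90)],[X9(250,447),X9(400,454),X9(590,463)])
O=np.array([.5525,.079,.156])
def r(a):
    out=[]
    for s,pt in((1,(84,158)),(-1,(147,415))): out+=list(proj(c9,O+R@[a[0],a[1],a[2]+.018*s])-X9(*pt))
    return out
z=least_squares(r,[.03,.27,.12]);print("clip 9",z.x.round(4),np.round(z.fun,2))
# w6+w9+w7+w8 joint stripe left + clip left edge not same point; triangulate stripe from 6,7,8
z=least_squares(lambda a:np.r_[proj(c6,O+R@a)-V6(22,95),proj(c7,O+R@a)-V7(157,272),proj(c8,O+R@a)-V7(162,300)],[.03,.23,.12]);print("stripe 678",z.x.round(4),z.fun.round(2))
for x in(.03,.035,.04):print(x,"tip6",ray_at(c6,V6(257,98),x).round(4))
E
python3 m9.py
```

```text
lip x,z rel [0.0027 0.1182] res [ 0.07 -0.   -0.06 -0.21  0.22 -0.01]
lip x,z rel [0.0081 0.1171] res [ 0.52 -0.51 -0.42 -0.03  0.44]
clip 9 [0.046  0.28   0.1179] [-0.01  0.    0.01 -0.  ]
stripe 678 [0.0343 0.2562 0.1195] [ 0.57 -0.17 -0.47 -0.02 -0.16  0.2 ]
0.03 tip6 [0.2161 0.1206]
0.035 tip6 [0.2209 0.1196]
0.04 tip6 [0.2257 0.1186]
```

Run:
```python
from rig import vision
import cv2
for n,x,y in(("side",130,75),("top",90,130)):
    im=vision.get_image(n)[:,:,::-1]; cv2.imwrite(f"pics/{n}9.png",im)
    cv2.imwrite(f"pics/{n}9c.png",cv2.resize(im[y:y+75,x:x+75],None,fx=8,fy=8,interpolation=cv2.INTER_CUBIC))
```

```text
(no output)
```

View pics/side9c.png

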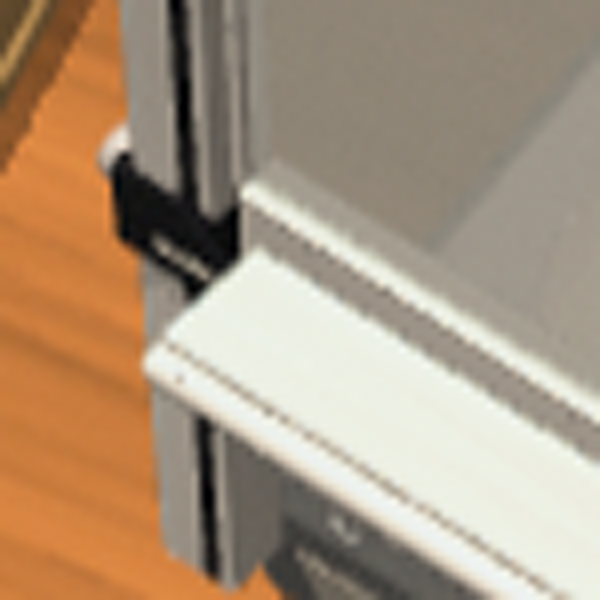

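View pics/side9.png

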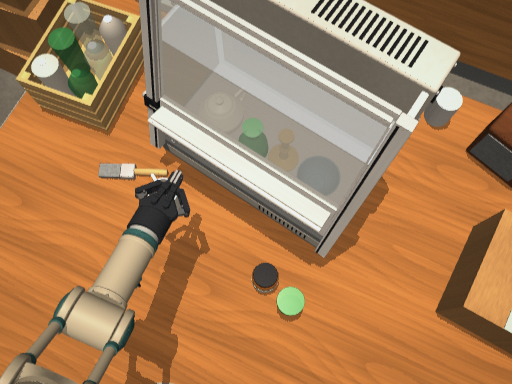

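View pics/top9c.png

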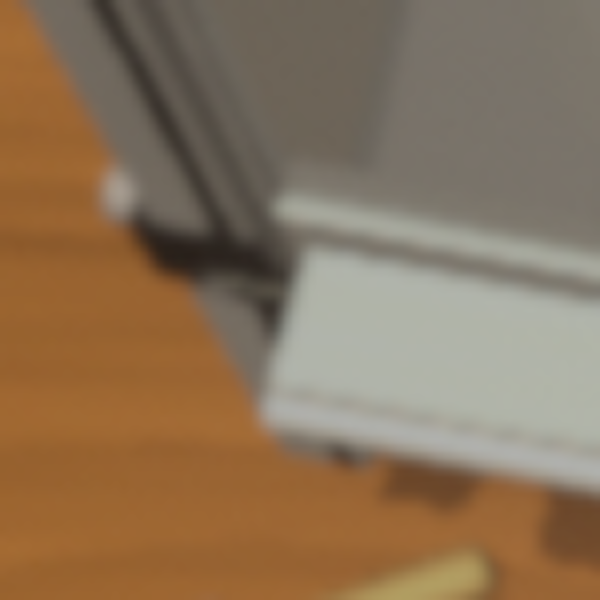

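```bash
cat > m10.py <<'E'
from h import *
S=lambda X,Y:P(X,Y,6,135,80);T=lambda X,Y:P(X,Y,6,90,130)
A=lambda X,Y:P(X,Y,8,130,75);B=lambda X,Y:P(X,Y,8,90,130)
R=Rl(-.165)
nose=[("side",A(145,366)),("top",B(260,415))];rail=[("side",A(243,190)),("top",B(275,205))]
def res(o):
    r=[proj(C[n],sil(C[n],o+R@[0,.228,0],R))-p for n,p in nose]+[proj(C[n],o+R@[.045,.235,.028])-p for n,p in rail]
    return np.concatenate(r)
q=least_squares(res,[.57,.08,.27]);O=np.array([.5525,.079,.156]);print((R.T@(q.x-O)).round(4),q.fun.round(1))
t,f=tri([("side",S(157,187)),("top",T(243,217))]);print("tip in final lip frame",(R.T@(t-q.x)).round(4))
# vertical-ish displacement from rail-corner shift in each camera
for n,a,b in(("side",S(163,312),A(243,190)),("top",T(268,278),B(275,205))):
    p0=O+R@[.045,.235,.028]; s=least_squares(lambda s:(proj(C[n],p0+R@[0,0,s[0]])-proj(C[n],p0))-(b-a),[.1]);print(n,"rise",s.x,s.fun)
    d=t-0;  # tip: slope offset from initial rail corner in this view
E
python3 m10.py
```

```text
[0.005  0.0015 0.1164] [ 0.6  0.8  0.7  0.3 -0.4 -0.7 -0.9 -0.3]
tip in final lip frame [0.0308 0.2202 0.0066]
side rise [0.12219935] [ 0.19153882 -0.00932919]
top rise [0.12305059] [-0.07926967  0.03981527]
```

Run:
```python
from ik import *
c=vision.camera_params("wrist");print("cam rel",L.T@(-c["R"].T@c["t"]-np.array([.5525,.079,.156])))
q=np.array([.359,.075,2.46,3.559,.643,-1.728])
for x,Y,z,yaw,pit in((-.058,.1,.09,.25,-.1),(-.055,.13,.06,.2,-.05),(-.05,.14,.045,.2,-.05),(-.05,.14,.045,.15,0),(-.06,.16,.045,.15,0)):
   q,e=ik(*goal(np.array([x,Y,z]),yaw,pit),q);X,RR=fk(q,p);G=RR@T
   cam=X+G@[0,.031,.079];ca=np.array([[1,0,0],[0,-.31,.951],[0,-.951,-.31]])
   M=o+L@[.035,.255,.119];v=(G@ca).T@(M-cam);f=341
   print(q.round(2),round(e,3),"clip px",(262+f*v[0]/v[2]).round(),(196+f*v[1]/v[2]).round(),"cam lip",(L.T@(cam-o)).round(3))
```

```text
cam rel [-0.18497345  0.06380547  0.18356721]
[ 0.36  0.08  2.46  3.56  0.66 -1.72] 0.0 clip px 98.0 140.0 cam lip [-0.187  0.065  0.182]
[ 0.55  0.25  2.48  3.77  0.92 -1.75] 0.0 clip px 115.0 108.0 cam lip [-0.19   0.102  0.146]
[ 0.57  0.31  2.49  3.77  0.97 -1.72] 0.0 clip px 120.0 86.0 cam lip [-0.185  0.112  0.131]
[ 0.64  0.36  2.49  3.87  1.09 -1.73] 0.0 clip px 114.0 93.0 cam lip [-0.19   0.119  0.124]
[ 0.71  0.36  2.45  3.96  1.08 -1.77] 0.0 clip px 148.0 92.0 cam lip [-0.2    0.139  0.124]
```

Request:
arm_command(increments=[0.025,0,0,-1,0,-1.7,1,0.025,0,0,-1,0,-1.7,1,0.025,0,0,-1,0,-1.7,1,0.025,0,0,-1,0,-1.7,1,0,0,0,0,0,0,1,0,0,0,0,0,0,1])

```text
clock: 13.05
position: [0.3537, 0.2098, 0.2567]
ee_rot: [0.727, -0.064, 0.118, -0.674]
contact_force: [0.2, 0.6, 0.0]
width: -0.0004
```

```bash
python3 rem.py; python3 snap.py w11;python3 - <<'E'
import cv2,json,numpy as np
im=cv2.imread("pics/w11.png");cv2.imwrite("pics/w11c.png",cv2.resize(im[50:150,60:180],None,fx=6,fy=6,interpolation=cv2.INTER_CUBIC))
from h import Rl
c=json.load(open("w11.json"));print("cam",Rl(-.165).T@(-np.array(c["R"]).T@c["t"]-np.array([.5525,.079,.156])))
E
```

```text
13.05 [ 0.579  0.347  2.573  3.674  1.123 -1.598] [0.3537 0.2098 0.2567] F [0.2 0.6 0. ]
rot left (tool) [ 0.0035 -0.0226 -0.2478]
tip in lip frame [-0.0704  0.1385  0.0415] tcp in lip [-0.2381  0.0961  0.0416]
cam [-0.20626957  0.10165011  0.12007211]
```

View pics/w11.png

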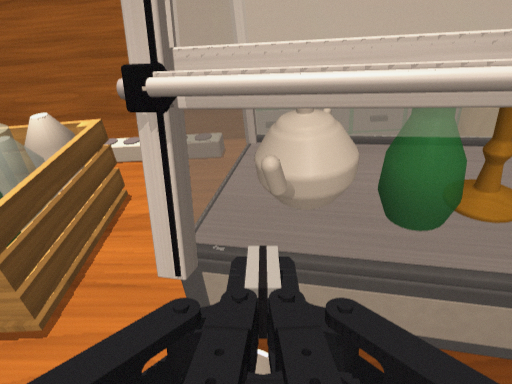

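View pics/w11c.png

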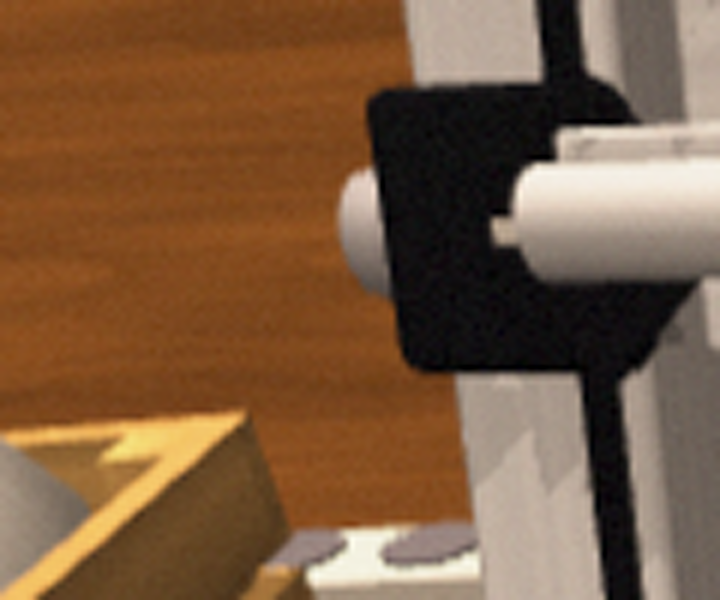

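```bash
cat > m11.py <<'E'
exec(open("m7.py").read().split("W6=lambda")[0])
c=ld("w11.json");V=lambda X,Y:P(X,Y,6,60,50);O=np.array([.5525,.079,.156])
o=-c["R"].T@c["t"];f=192/np.tan(np.radians(c["vfov"]/2))
def z_at(X,Y,x):
    u,v=V(X,Y);d=R.T@c["R"].T@np.array([(u-c["cx"])/f,(v-c["cy"])/f,1]);p0=R.T@(o-O);return (p0+d*(x-p0[0])/d[0])[1:].round(4)
for x in(0,.004,.008): print("nose top/bot",x,z_at(540,162,x),z_at(540,278,x), z_at(700,160,x),z_at(700,279,x))
for x in(.03,.035,.045): print("stripe",x,z_at(500,231,x),"clip top/bot",z_at(500,87,x),z_at(500,371,x))
E
python3 m11.py
```

```text
nose top/bot 0 [0.2267 0.1267] [0.2284 0.1149] [0.2081 0.1263] [0.2094 0.1144]
nose top/bot 0.004 [0.2292 0.1268] [0.2309 0.1148] [0.2102 0.1264] [0.2115 0.1143]
nose top/bot 0.008 [0.2316 0.1269] [0.2334 0.1146] [0.2122 0.1266] [0.2136 0.1142]
stripe 0.03 [0.2516 0.1198] clip top/bot [0.2491 0.1363] [0.2541 0.1029]
stripe 0.035 [0.2548 0.1197] clip top/bot [0.2522 0.1367] [0.2574 0.1025]
stripe 0.045 [0.2611 0.1197] clip top/bot [0.2585 0.1373] [0.2638 0.1018]
```

Request:
arm_command(increments=[0,0,0,0,-1,0.5,1,0,0,0,0,-1,1,1,0,0,0,0,-1,1,1,0,0,0,0,-1,1,1,0,0,0,0,0,0,1,0,0,0,0,0,0,1])

```text
clock: 13.85
position: [0.3234, 0.2038, 0.3008]
ee_rot: [0.727, -0.063, 0.118, -0.674]
contact_force: [0.4, 0.3, 0.4]
width: 0.0004
```

```bash
python3 rem.py; python3 snap.py w12
python3 - <<'E'
import cv2
from rig import vision
im=cv2.imread("pics/w12.png");cv2.imwrite("pics/w12c.png",cv2.resize(im[50:180,70:210],None,fx=4.5,fy=4.5,interpolation=cv2.INTER_CUBIC))
cv2.imwrite("pics/side12.png",vision.get_image("side")[:,:,::-1])
E
```

```text
13.85 [ 0.631  0.168  2.551  3.797  0.966 -1.743] [0.3234 0.2038 0.3008] F [0.4 0.3 0.4]
rot left (tool) [ 0.0029 -0.0234 -0.2482]
tip in lip frame [-0.1097  0.1276  0.0768] tcp in lip [-0.2774  0.0851  0.0768]
```

View pics/w12c.png

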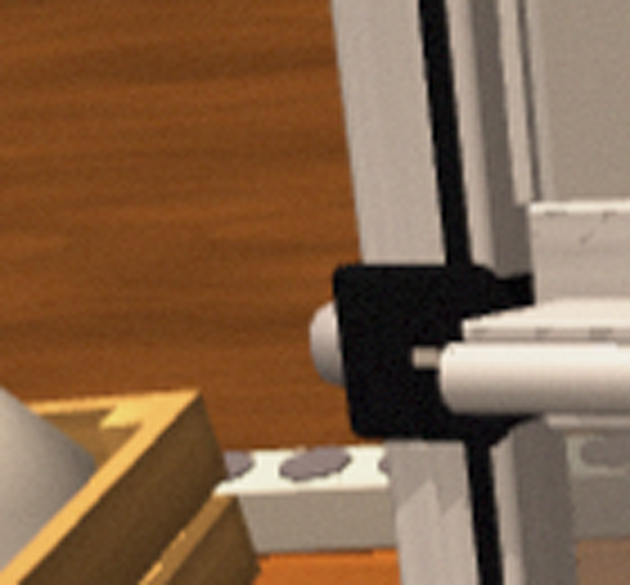

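View pics/side12.png

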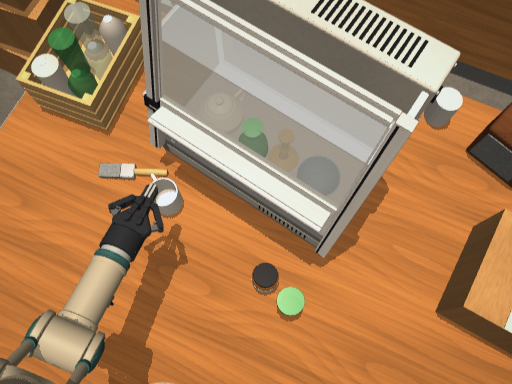

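```bash
sed 's/w11.json/w12.json/; s/P(X,Y,6,60,50)/P(X,Y,4.5,70,50)/; /^for/d' m11.py > m12.py
cat >> m12.py <<'E'
for x in(0,.004): print("nose top/bot",x,z_at(470,343,x),z_at(470,414,x),z_at(620,345,x),z_at(620,411,x))
for x in(.03,.035,.045): print("stripe",x,z_at(415,356,x),"clip",z_at(400,266,x),z_at(400,438,x))
E
python3 m12.py
```

```text
nose top/bot 0 [0.2237 0.1265] [0.2251 0.1141] [0.1957 0.1263] [0.1966 0.1151]
nose top/bot 0.004 [0.2258 0.126 ] [0.2273 0.1135] [0.1974 0.1258] [0.1983 0.1144]
stripe 0.03 [0.2522 0.1204] clip [0.2532 0.1377] [0.2576 0.1041]
stripe 0.035 [0.2551 0.1198] clip [0.2561 0.1374] [0.2607 0.1031]
stripe 0.045 [0.2609 0.1185] clip [0.262  0.1368] [0.2667 0.1013]
```

```bash
python3 -c "
from rig import ticket,manip
s=manip.get_state();print(s['contact_force'],abs(s['qd']).max());print(ticket.sign_off())"
```

```text
[0.31774842 0.99864778 0.01374606] 0.011086523959372945
the job is handed in; nothing more can be done
None
```

I pushed the window up about 121 mm from beneath the lip with closed fingers, and the lip now stands level with the pointer to within about 1 mm. Then I backed the hand out to about 10 cm in front of the lip and handed the job in at about 14 s. The force reading at hand-in was about 1 N, which is sensor noise, and the arm was at rest.

- **Push:** It was not one unbroken push. At about 80 mm I lowered the fingers a few millimetres and slid them left under the lip so the wrist camera could see the pointer. I then finished with two smaller pushes. While pushing, the wrist force was about 6–8 N.
- **Level, best checks:** Two wrist views taken after letting go, looking nearly level along the lip, put the nose axis at 0.120–0.121 m. They put the pointer's stripe and the clip's centre at about 0.120 m. The lip may therefore be up to about 1 mm above the pointer.
- **Level, checks that disagree:** Oblique wrist views gave the lip about 1 mm low. The side and top cameras together gave it about 6 mm low, but one pixel there is worth about 4 mm. I trusted the level views.
- **Other objects:** By eye, the things in and around the cabinet looked unmoved in the last pictures. I did not measure their positions again.

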